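# Scribe an ogee cutting line along a template with a scratch awl

### The arm

A 6-joint arm with a two-finger parallel gripper is mounted at the origin on the work surface. World frame = base frame: x ahead of the robot, y to its left, z up, the work surface at z = 0. Lengths are in mm, angles in rad, forces in N, time in s.
With the tool pointing down it reaches from about 300 to 775 mm from the base axis. Payload 14.6 kg.
Tool frame: the origin (TCP) lies midway between the tips of the shut fingers; the grasp point (between the pads) lies 19 mm behind it (pinch_z is the distance from the TCP to the grasp point, in mm); z points along the fingers, y is the direction in which the jaws open and shut (so a half turn about z gives the same grasp; the last joint's range is limited). The gripper opens to 94 mm and grips with 3 to 60 N. Pads are 16 mm wide; open, the fingers measure 119 mm over their backs; the gripper's body (75 mm by 177 mm) begins 78 mm behind the grasp point.
Start: joints at [-1.412, 0.3, 1.521, -0, 1.321, -0.067], TCP at [123.131, -536.03, 205.446] pointing down, gripper open.
Joint ranges: [-3.03, 3.03], [-0.79, 2.21], [0.23, 2.52], [-1.04, 4.18], [0, 3.07], [-2.55, 2.55]. Speed limits (rad/s): [2.22, 2.22, 2.57, 3.14, 3.14, 3.14].

### API

Orientations are given as [roll, pitch, yaw] about the fixed x, y, z axes, in that order (R = Rz(yaw) Ry(pitch) Rx(roll)).
In Python, from cell import read_state, camera, sign_off, pinch_z gives the robot as it stands. The module is installed in compiled form; this text tells all that it offers.
- The arm moves only by the tool servo_tool, never from a script. Its argument "series" is a list of rows, each a list of 6 numbers: the shift along the tool's x, y, z in cm, then the turn, a rotation vector about the tool's x, y, z in rad. In form: [[tx, ty, tz, rx, ry, rz], ...]. A call has exactly 10 rows; each row is the pose to reach, as a shift and turn from the pose commanded when the call began, along the tool's axes at that moment; what a row does not reach only later rows make up. A row lasts 1/12 s, in which the tool goes at most 41.7 mm and 7.16 degrees, less where a joint would pass 70% of its speed; a pose out of reach is approached as far as the arm can. A call with a gripper value outside its range is refused whole. "gripper" is the finger opening in cm, from 0 to 9.4, set as the call begins (left out, the last holds). The fingers move at their own pace and stop on an object; "grip_force" is the grip in N (left out, the last holds). Time passes only in rows, so rows that repeat a pose let the fingers close, or fill a call up. It gives the time, the measured TCP pose, the force and the opening at its end, in the units of the state.
- read_state(): the state, without advancing time (a new reading comes with each control period).
- camera(name): name is "scene" or "top" or "wrist"; returns a dict with "pixels" (384x512x3 uint8, red, green, blue), "fx", "fy", "cx", "cy" (pixels), "k1" (the pictures are not rectified: a ray, as slopes to the right and down, at radius r is drawn at 1 + k1 r^2 times it, then the intrinsics apply), "pose" (4x4, takes a point from camera to world coordinates); the wrist camera has in their place "mount" (4x4, takes a point from camera to tool coordinates, whose origin is the TCP and whose axes are the flange's). Camera axes: x right, y down, z forward; pixel columns grow to the right and rows downward; lengths in mm; the calibration is good to about 2 mm. A picture is of the moment at which its call begins: read the wrist's pose just before it. There is no depth.
- sign_off(): hands the job in, once; it reports no verdict.
The state is a dict: "clock": time; "joints": joint angles; "qd": joint speeds; "effort": joint torques, N m; "eef_pos": TCP position; "eef_rot": TCP orientation; "wrist_force": force on the tool from outside, world axes, zero at the start; "moment": the same for the moment, N m; "finger_gap": finger opening in mm.
Only numpy, scipy, OpenCV 4.12 (cv2) and the standard library are available. Lean on these libraries where they do the work, as an engineer would, in place of code of your own. Each camera call takes 0.05 s, during which the arm holds its last target.

### The job

Scribe the cutting line on the pine blank in the jig: draw the scratch awl out of the tool block, set its point down on the bare pine beside the template's curved edge at the narrow end, and run the shank along that edge through the hollow and the round to the wide end, in one unbroken stroke that begins and stops within 15 mm of the template's two ends. On the curves the shank must not leave the template nor the point the pine, yet press only lightly both ways, always under 10 N, or the clamped template creeps and the point digs in. Then stand the awl back, fully home, in the hole it came from, and leave the other things where they are.

Things in the scene. Friction and masses are not known exactly. Their poses are not given: they have to be found in the camera images.
- awl: Scratch awl, 98 mm, about 80 g, point down in the tool block. Origin at the point, z up to the handle. Heights from the point: steel shank 6 mm thick (lowest 5 mm tapered) to 36 mm, brass ferrule 20 mm thick to 44 mm, dark wooden handle to 94 mm, square, 22 mm across flats that face its x and y axes (any yaw), domed end to 98 mm. In the block the ferrule rests on the top, the point 10 mm above the bench.
- template: Fixed brown MDF ogee template, 9 mm thick, flat on the pine. Origin: underside (pine top, 30 mm above bench), on the curved edge where hollow meets round. y to the narrow end, -x out of the edge. Edge x,y in mm: straight (30,84)-(30,52); R60 hollow arc about (-30,52) to (0,0); R60 round arc about (30,-52) to (-30,-52); straight to (-30,-84). Rear edge x=75. Yaw within 0.35. Upright awl's point runs 3 mm off the edge.
- hollow_centre (a point): Centre of the hollow arc (radius 60 mm), at template x, y = (-30, +52) mm, at the height of the pine's top. The arc spans 60 degrees.
- round_centre (a point): Centre of the round arc (radius 60 mm), at template x, y = (+30, -52) mm, at the height of the pine's top. The arc spans 60 degrees.
- narrow_end (a point): Corner where the traced edge begins, at the narrow end (template 45 mm wide), at template x, y = (+30, +84) mm, at the height of the pine's top.
- wide_end (a point): Corner where the traced edge stops, at the wide end (template 105 mm wide), at template x, y = (-30, -84) mm, at the height of the pine's top.
- jig: Fixed jig; origin at its centre on the bench, axes along the template's within 0.05 rad. Plywood base 290 x 270 x 12 mm; level pine blank, top 30 mm above the bench (x -110 to 70, y -115 to 115 mm), bare for 45 mm or more in front of the edge; rail behind with two toggle clamps at y = +55, -55 reaching forward to x = 31 mm, up to 64 mm above the bench. Steel on pine or MDF: friction about 0.25.
- awl_hole (a point): Mouth of the awl's hole, on its axis at the tool block's top face, 46 mm above the bench. Upright through hole, 12 mm in diameter, 2 mm chamfer; with the awl fully home its point is 36 mm below the mouth.
- tool_block: Fixed wooden block 120 x 62 x 46 mm (x, y, z) with two holes: the awl's at x = -35 mm, the nail punch's at x = +35 mm. Origin: centre of its underside. It stands left or right of the jig.
- nail_punch: Bystander: round dark steel nail punch, 17 mm thick, standing in the block's other hole, its top 102 mm above the bench. Origin at its lower end.
- pencil_box: Bystander: fixed open wooden box of yellow pencils, 190 x 85 x 40 mm, on the other side of the jig from the tool block. Origin: centre of its underside.
- try_square: Bystander: loose try square lying flat, wooden stock 25 x 120 x 18 mm, steel blade 150 mm. Origin: centre of the stock's underside.
- offcut: Bystander: loose pine offcut 130 x 40 x 40 mm. Origin: centre of its underside.
There are look-alikes about, which are no part of the job. What is shaped like the awl but blue is not meant. What is shaped like the tool_block but purple is not meant.

How it is judged (in metres and radians):
On the way, in this order (a step that is already met when the one before it is completed fails the run):
1. the awl is drawn clear out of the tool block (height (world z) of awl above 0.055 m), for 0.1 s.
2. within 18 mm of the narrow end, shank on the template's edge and point on the pine (y of awl in the frame of template between 0.066 and 0.092 m and contact force between awl and template above 0.3 N and contact force between awl and jig above 0.1 N), for 0.2 s.
3. in the first half of the hollow, shank on the edge and point on the pine (y of awl in the frame of template between 0.026 and 0.052 m and contact force between awl and template above 0.3 N and contact force between awl and jig above 0.1 N), for 0.2 s.
4. in the second half of the hollow, shank on the edge and point on the pine (y of awl in the frame of template between 0.002 and 0.026 m and contact force between awl and template above 0.3 N and contact force between awl and jig above 0.1 N), for 0.2 s.
5. in the first half of the round, shank on the edge and point on the pine (y of awl in the frame of template between -0.026 and -0.002 m and contact force between awl and template above 0.3 N and contact force between awl and jig above 0.1 N), for 0.2 s.
6. in the second half of the round, shank on the edge and point on the pine (y of awl in the frame of template between -0.052 and -0.026 m and contact force between awl and template above 0.3 N and contact force between awl and jig above 0.1 N), for 0.2 s.
7. within 18 mm of the wide end, shank on the edge and point on the pine (y of awl in the frame of template between -0.092 and -0.066 m and contact force between awl and template above 0.3 N and contact force between awl and jig above 0.1 N), for 0.2 s.
At the end, for the whole second after the job is handed in: The awl is let go and at rest, fully home in the hole it came from: point within 5 mm of the hole's axis and below 12.5 mm over the bench, leaning less than 0.1 rad (horizontal distance between awl and awl_hole below 0.005 m and height (world z) of awl below 0.0125 m and angle between awl's own z axis and vertical below 0.1 rad and linear speed of awl below 0.02 m/s); the robot touches nothing.
It fails at once if the awl presses on the template with 10 N or more (contact force between awl and template above 10 N).
It fails at once if the awl presses on the blank or the jig with 10 N or more (contact force between awl and jig above 10 N).
It fails at once if a stray scratch: on the curved part, the point is on the pine more than 6 mm out from the edge (3 mm beyond its place) (contact force between awl and jig above 0.3 N and ((y of awl in the frame of template between 0 and 0.05 m and horizontal distance between awl and hollow_centre below 0.054 m) or (y of awl in the frame of template between -0.05 and 0 m and horizontal distance between awl and round_centre above 0.066 m))).
It fails at once if a broken line: within the curved part, the point comes 3 to 12 mm above the pine (y of awl in the frame of template between -0.045 and 0.045 m and x of awl in the frame of template between -0.07 and 0.07 m and z of awl in the frame of template between 0.003 and 0.012 m).
It fails at once if a bystander is moved by more than 15 mm (distance of any of nail_punch, try_square, offcut from where it was at the start of the episode above 0.015 m).
It also fails if it takes over 72 s, if anything falls off the work surface, if the arm or the gripper's body presses on something with over 40 N, if the wrist force passes 120 N, or if a joint passes its speed limit or range.

## Working session

There is one attempt and no reset: what is moved stays moved. The work goes in short steps, Python scripts to look and compute and a tool call to move; the robot and the scene stay as the last step left them, time stands still between calls to the robot, and variables do not carry over. Pictures are saved under pics/ and viewed, and the job is handed in when it is done.

Besides the shell and the picture viewer there is one more tool, called after "Emit:" as name(argument=value, ...) on one line, values as JSON. servo_tool: Moves the arm, as the interface text tells. Its arguments: {"type":"object","properties":{"series":{"type":"array"},"gripper":{"type":"number"},"grip_force":{"type":"number"}},"required":["series"]}

```bash
mkdir -p pics; ls
python3 - <<'E'
from cell import read_state,camera,pinch_z
import cv2,numpy as np
print(read_state(),pinch_z)
for n in ["scene","top","wrist"]:
    c=camera(n); cv2.imwrite(f"pics/{n}0.png",c["pixels"][:,:,::-1]); print(n,{k:(np.round(v,4).tolist() if k!='pixels' else 0) for k,v in c.items()})
E
```

```text
pics
{'clock': 0.0, 'joints': array([-1.41159113e+00,  3.00467160e-01,  1.52159326e+00, -2.19634701e-05,
        1.32073169e+00, -6.66008432e-02]), 'qd': array([-0.00017379,  0.00208369, -0.00051761,  0.00183933, -0.00113712,
       -0.00064308]), 'effort': array([-2.52076876e-03, -5.31807375e+01, -3.52737951e+01,  7.07219448e-02,
        2.43869046e-02, -5.68083078e-05]), 'eef_pos': array([ 123.08763223, -535.76545227,  204.8833496 ]), 'eef_rot': array([-3.14039443e+00, -5.85997190e-05,  2.25811454e-01]), 'wrist_force': array([-0.10159793, -0.60649128,  0.71759244]), 'moment': array([-0.02456398,  0.00821779,  0.0196259 ]), 'finger_gap': 93.66692380878303} 18.8
scene {'pixels': 0, 'fx': 366.0422, 'fy': 366.0422, 'cx': 253.1416, 'cy': 188.9085, 'k1': 0.0229, 'pose': [[0.7852, 0.485, -0.3851, 849.4015], [0.6193, -0.6129, 0.4908, -506.0256], [0.002, -0.6238, -0.7816, 820.8164], [0.0, 0.0, 0.0, 1.0]]}
top {'pixels': 0, 'fx': 393.7628, 'fy': 393.7628, 'cx': 257.8091, 'cy': 189.7788, 'k1': -0.0599, 'pose': [[0.0259, -0.9871, 0.1579, 328.0112], [-0.9994, -0.0218, 0.0279, -38.7277], [-0.0241, -0.1585, -0.9871, 1187.0144], [0.0, 0.0, 0.0, 1.0]]}
wrist {'pixels': 0, 'fx': 343.896, 'fy': 343.896, 'cx': 251.0282, 'cy': 189.5738, 'k1': -0.0346, 'mount': [[-0.0006, -0.9617, -0.274, 79.181], [1.0, -0.0007, 0.0002, -0.1598], [-0.0004, -0.274, 0.9617, -179.4526], [0.0, 0.0, 0.0, 1.0]]}
```

View pics/scene0.png

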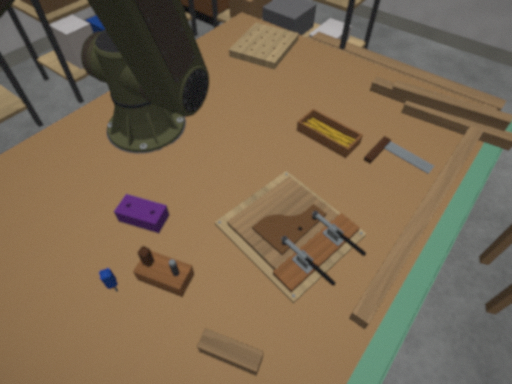

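View pics/top0.png

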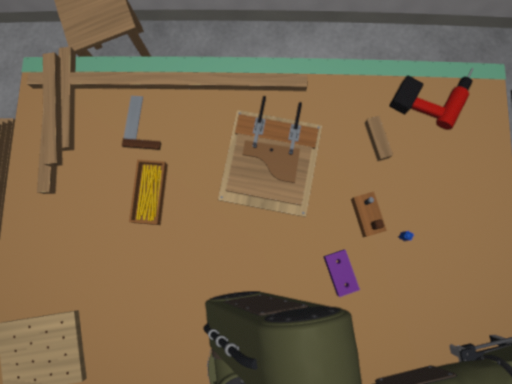

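View pics/wrist0.png

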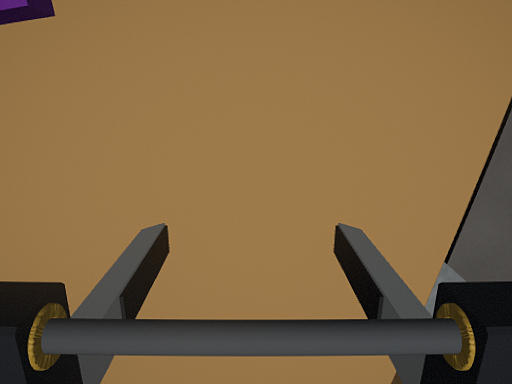

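Candidates for the awl: dark square handle in brown block (top 377,224), round punch in the same block (top 369,200), blue awl on the bench (406,236). Blocks: brown (369,214), purple (341,272). I choose the dark handle in the brown block.

```bash
cat > h.py <<'E'
import numpy as np,cv2
from scipy.spatial.transform import Rotation as R
from cell import read_state,camera,pinch_z
def tcp(s=None):
    s=s or read_state(); T=np.eye(4); T[:3,:3]=R.from_euler('xyz',s['eef_rot']).as_matrix(); T[:3,3]=s['eef_pos']; return T
def grab(n,fn=None):
    T=tcp(); c=camera(n)
    c['P']=T@c['mount'] if n=='wrist' else c['pose']
    if fn: cv2.imwrite('pics/'+fn,c['pixels'][:,:,::-1])
    np.savez('pics/'+(fn or n)+'.npz',**c)
    return c
def load(fn):
    d=np.load('pics/'+fn+'.npz'); return {k:d[k] for k in d.files}
def ray(c,uv):
    K=np.array([[c['fx'],0,c['cx']],[0,c['fy'],c['cy']],[0,0,1]],float)
    p=cv2.undistortPoints(np.array(uv,float).reshape(-1,1,2),K,np.array([float(c['k1']),0,0,0]))[:,0]
    d=np.c_[p,np.ones(len(p))]@c['P'][:3,:3].T
    return c['P'][:3,3],d
def onz(c,uv,z):
    o,d=ray(c,uv); return o+d*((np.asarray(z)-o[2])/d[:,2])[:,None]
def proj(c,X):
    K=np.array([[c['fx'],0,c['cx']],[0,c['fy'],c['cy']],[0,0,1]],float)
    Ti=np.linalg.inv(c['P']); r,_=cv2.Rodrigues(Ti[:3,:3])
    return cv2.projectPoints(np.array(X,float).reshape(-1,1,3),r,Ti[:3,3],K,np.array([float(c['k1']),0,0,0]))[0][:,0]
E
python3 - <<'E'
from h import *
np.set_printoptions(precision=1,suppress=True)
c=grab('top','top1.png')
print(onz(c,[[377,224],[369,200],[369,214]],[108,102,46]))
print(onz(c,[[406,236],[341,272]],[10,46]))
print(onz(c,[[244,141],[299,149],[296,182],[271,150]],[39,39,39,39]))
im=c['pixels'][90:300,120:440]
cv2.imwrite('pics/topcrop.png',cv2.resize(im,None,fx=2.5,fy=2.5,interpolation=cv2.INTER_CUBIC)[:,:,::-1])
E
```

```text
[[ 413.1 -336.6  108. ]
 [ 479.7 -317.3  102. ]
 [ 446.5 -331.    46. ]]
[[ 386.9 -449.7   10. ]
 [ 279.3 -248.9   46. ]]
[[ 659.9   39.3   39. ]
 [ 638.3 -126.6   39. ]
 [ 537.5 -118.6   39. ]
 [ 633.5  -42.7   39. ]]
```

View pics/topcrop.png

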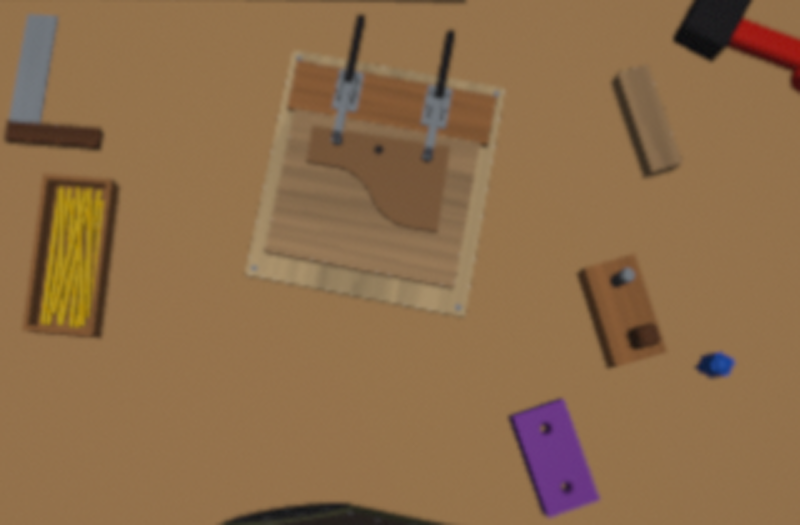

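Emit:
servo_tool(series=[[3,-1.3,-0.3,0,0,0],[6.5,-2.7,-0.6,0,0,0],[10,-4.2,-1,0,0,0],[13.5,-5.7,-1.3,0,0,0],[17,-7.1,-1.6,0,0,0],[20.5,-8.6,-2,0,0,0],[24,-10,-2.3,0,0,0],[27.5,-11.5,-2.5,0,0,0],[30,-12.6,-2.5,0,0,0],[30,-12.6,-2.5,0,0,0]])

```text
clock: 1.03
eef_pos: [390.3, -343.3, 230.4]
eef_rot: [-3.141, -0.001, 0.23]
wrist_force: [-0.2, -1.5, -0.1]
finger_gap: 93.8
```

Run:
```python
from h import *
c=grab('wrist','w1.png'); s=read_state(); print(s['clock'],s['eef_pos'],s['eef_rot'],s['wrist_force'])
```

```text
1.0833 [ 388.71963716 -344.64353173  230.24300918] [-3.14123027e+00  9.79188503e-05  2.29195325e-01] [-0.50977629  0.09336601 -0.65358071]
```

View pics/w1.png

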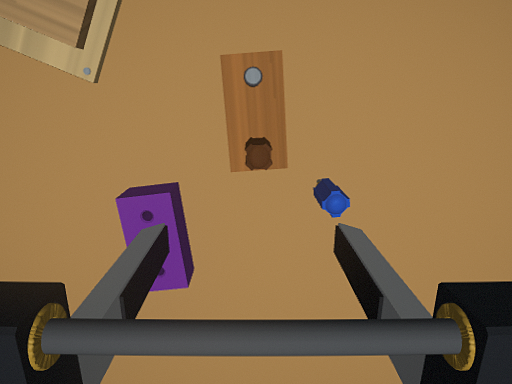

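Run:
```python
from h import *
c=load('w1.png'); im=c['pixels'][40:190,200:350]
cv2.imwrite('pics/w1c.png',cv2.resize(im,None,fx=4,fy=4,interpolation=cv2.INTER_CUBIC)[:,:,::-1])
for i in range(3): s=read_state(); print(s['clock'],s['eef_pos'],s['wrist_force'])
np.set_printoptions(precision=1,suppress=True)
print(onz(c,[[253,76],[259,155],[221,55],[282,51],[287,168],[231,171.5]],[102,104,46,46,46,46]))
```

```text
1.0833 [ 388.71963716 -344.64353173  230.24300918] [-0.50977629  0.09336601 -0.65358071]
1.0833 [ 388.71963716 -344.64353173  230.24300918] [-0.50977629  0.09336601 -0.65358071]
1.0833 [ 388.71963716 -344.64353173  230.24300918] [-0.50977629  0.09336601 -0.65358071]
[[ 480.6 -323.8  102. ]
 [ 415.7 -344.6  104. ]
 [ 495.3 -288.    46. ]
 [ 512.7 -346.2   46. ]
 [ 399.  -381.1   46. ]
 [ 381.4 -322.9   46. ]]
```

View pics/w1c.png

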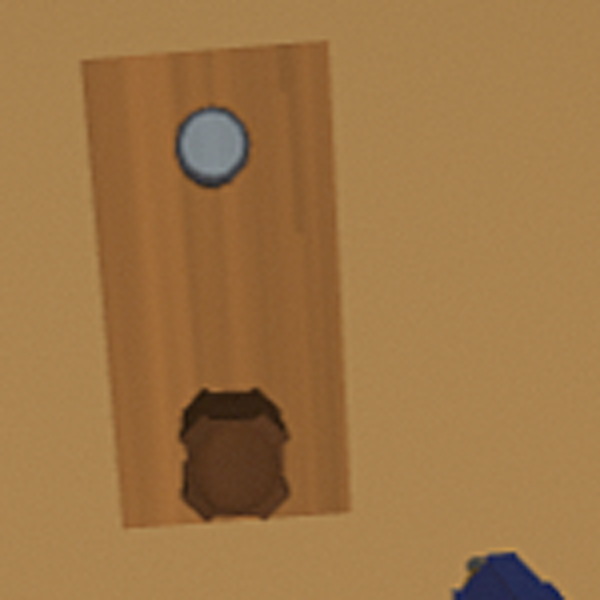

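Crop confirms dark-brown square handle in the brown block at full-image (259,157), punch at (253,76). Move above the handle.

Emit:
servo_tool(series=[[0.5,0.2,1,0,0,-0.01],[1.1,0.4,2.5,0,0,-0.02],[1.6,0.5,4,0,0,-0.03],[2.2,0.6,5.5,0,0,-0.045],[2.6,0.7,7,0,0,-0.045],[2.6,0.7,8.5,0,0,-0.045],[2.6,0.7,9.5,0,0,-0.045],[2.6,0.7,10,0,0,-0.045],[2.6,0.7,10,0,0,-0.045],[2.6,0.7,10,0,0,-0.045]])

```text
clock: 1.92
eef_pos: [414.0, -347.5, 130.7]
eef_rot: [3.141, -0.0, 0.27]
wrist_force: [0.3, -0.4, -0.4]
finger_gap: 93.9
```

Run:
```python
from h import *
c=grab('wrist','w2.png'); s=read_state(); print(s['clock'],s['eef_pos'],s['eef_rot'],s['wrist_force'],s['joints'])
```

```text
1.9667 [ 414.22113872 -347.54062212  131.12005781] [ 3.14069975e+00 -4.74191965e-04  2.70401459e-01] [ 1.11058494 -0.26521076  0.33031428] [-7.65803582e-01  3.51569816e-01  1.63382557e+00 -5.12565630e-05
  1.15518735e+00  5.34612168e-01]
```

View pics/w2.png

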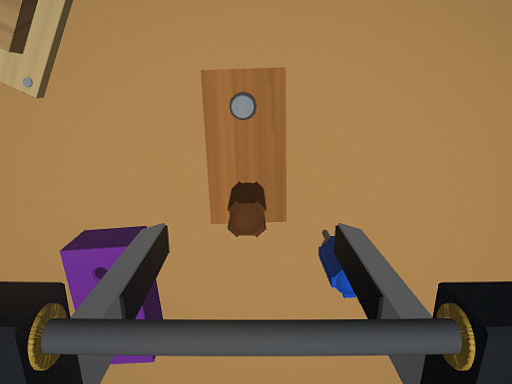

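Run:
```python
from h import *
np.set_printoptions(precision=1,suppress=True)
c=load('w2.png')
im=c['pixels'][60:250,180:320]
cv2.imwrite('pics/w2c.png',cv2.resize(im,None,fx=4,fy=3.15*4/3.15,interpolation=cv2.INTER_CUBIC)[:,:,::-1][:600+160])
T=np.linalg.inv(tcp())
for z in (104,):
    p=onz(c,[[247,219],[243,105]],[z,102]); print(p)
b=onz(c,[[202,70],[285.5,67.5],[286,221.5],[211,223]],46); print(b,b.mean(0))
```

```text
[[ 414.1 -344.7  104. ]
 [ 481.8 -323.7  102. ]]
[[ 495.7 -287.7   46. ]
 [ 513.6 -345.9   46. ]
 [ 399.1 -381.3   46. ]
 [ 381.5 -322.3   46. ]] [ 447.5 -334.3   46. ]
```

View pics/w2c.png

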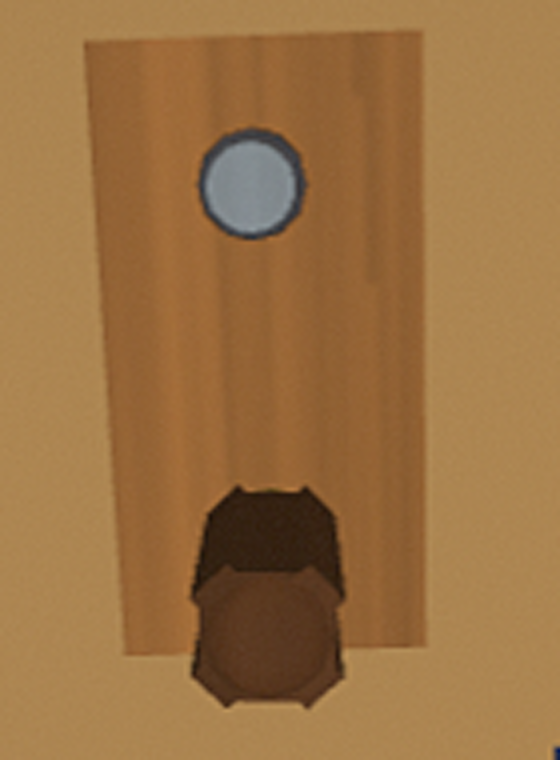

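Emit:
servo_tool(series=[[0.07,-0.27,0.8,0,0,0],[0.07,-0.27,1.8,0,0,0],[0.07,-0.27,2.8,0,0,0],[0.07,-0.27,3.8,0,0,0],[0.07,-0.27,4.8,0,0,0],[0.07,-0.27,5.8,0,0,0],[0.07,-0.27,6.5,0,0,0],[0.07,-0.27,6.8,0,0,0],[0.07,-0.27,6.8,0,0,0],[0.07,-0.27,6.8,0,0,0]])

```text
clock: 2.8
eef_pos: [414.3, -344.4, 62.5]
eef_rot: [3.141, -0.0, 0.271]
wrist_force: [-0.8, -0.0, 0.1]
finger_gap: 94.1
```

Emit:
servo_tool(series=[[0,0,0,0,0,0],[0,0,0,0,0,0],[0,0,0,0,0,0],[0,0,0,0,0,0],[0,0,0,0,0,0],[0,0,0,0,0,0],[0,0,0,0,0,0],[0,0,0,0,0,0],[0,0,0,0,0,0],[0,0,0,0,0,0]], gripper=1.5, grip_force=15)

```text
clock: 3.63
eef_pos: [414.2, -344.3, 62.4]
eef_rot: [-3.142, -0.0, 0.271]
wrist_force: [0.1, -0.3, -0.8]
finger_gap: 30.6
```

Emit:
servo_tool(series=[[0,0,0,0,0,0],[0,0,0,0,0,0],[0,0,0,0,0,0],[0,0,0,0,0,0],[0,0,0,0,0,0],[0,0,0,0,0,0],[0,0,-0.3,0,0,0],[0,0,-0.8,0,0,0],[0,0,-1.4,0,0,0],[0,0,-2,0,0,0]])

```text
clock: 4.47
eef_pos: [414.2, -344.3, 83.2]
eef_rot: [3.141, -0.0, 0.271]
wrist_force: [-0.7, -0.5, -0.8]
finger_gap: 22.1
```

Emit:
servo_tool(series=[[0,0,-1,0,0,0],[0,0,-2,0,0,0],[0,0,-3,0,0,0],[0,0,-4.5,0,0,0],[0,0,-6,0,0,0],[0,0,-7.5,0,0,0],[0,0,-9,0,0,0],[0,0,-10.5,0,0,0],[0,0,-11,0,0,0],[0,0,-11,0,0,0]])

```text
clock: 5.3
eef_pos: [414.5, -344.6, 194.1]
eef_rot: [3.139, -0.001, 0.271]
wrist_force: [0.0, -0.5, -1.5]
finger_gap: 21.6
```

Run:
```python
from h import *
c=grab('wrist','w3.png'); s=read_state(); print(s['clock'],s['eef_pos'],s['eef_rot'],s['wrist_force'],s['finger_gap'])
```

```text
5.35 [ 414.22972047 -344.31469158  192.85280176] [ 3.14079002e+00 -5.14174701e-04  2.70796536e-01] [ 0.35219508  0.22690686 -1.46931551] 21.771102169471966
```

View pics/w3.png

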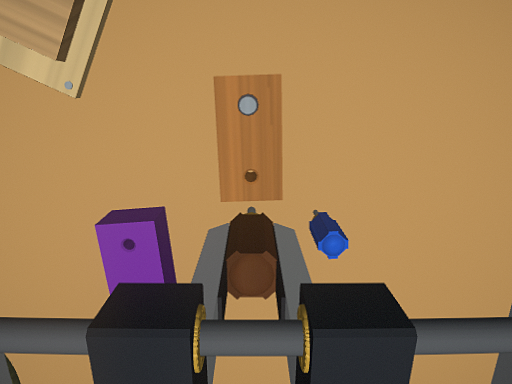

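Run:
```python
from h import *
np.set_printoptions(precision=1,suppress=True)
c=load('w3.png'); print(onz(c,[[251,175.5],[248,104.5]],[46,102]))
c=load('top1.png'); p=onz(c,[[242.8,155.2],[294.8,182.8]],39);print(p)
# template: narrow(30,84) wide(-30,-84)
v=p[0]-p[1]; yaw=np.arctan2(v[1],v[0])-np.arctan2(168,60); o=p.mean(0); print(yaw,np.linalg.norm(v[:2]),o)
```

```text
[[ 414.9 -344.7   46. ]
 [ 481.3 -323.8  102. ]]
[[ 615.7   41.5   39. ]
 [ 535.  -115.1   39. ]]
-0.13303844474974658 176.1990416733146 [575.4 -36.8  39. ]
```

Emit:
servo_tool(series=[[1,-1.5,-0.4,0,0,0.05],[3,-4.5,-0.8,0,0,0.13],[5,-7.5,-1.2,0,0,0.22],[7,-10.5,-1.6,0,0,0.31],[9,-13.5,-2,0,0,0.4],[11,-16.5,-2.4,0,0,0.49],[13,-19.5,-2.8,0,0,0.58],[15,-22.5,-3.2,0,0,0.67],[17,-25.5,-3.5,0,0,0.76],[18.5,-28,-3.7,0,0,0.84]])

```text
clock: 6.18
eef_pos: [517.7, -22.6, 228.8]
eef_rot: [3.141, 0.001, -0.573]
wrist_force: [-0.3, -0.4, -0.6]
finger_gap: 21.8
```

Run:
```python
from h import *
s=read_state(); print(s['clock'],s['eef_pos'],s['eef_rot'],s['wrist_force'],s['finger_gap'],s['joints'])
```

```text
6.1833 [517.68479928 -22.64128748 228.79588018] [ 3.14128511e+00  1.04016573e-03 -5.73061679e-01] [-0.30899075 -0.3807409  -0.64859615] 21.801719164593745 [-1.14495234e-01  2.11486300e-01  1.57684750e+00  1.89087789e-04
  1.35432770e+00  2.02932190e+00]
```

Emit:
servo_tool(series=[[-0.2,-0.8,0,0,0,0.04],[-0.4,-1.8,0,0,0,0.085],[-0.5,-2.4,0,0,0,0.085],[-0.5,-2.4,0,0,0,0.085],[-0.5,-2.4,0,0,0,0.085],[-0.5,-2.4,0,0,0,0.085],[-0.5,-2.4,0,0,0,0.085],[-0.5,-2.4,0,0,0,0.085],[-0.5,-2.4,0,0,0,0.085],[-0.5,-2.4,0,0,0,0.085]])

```text
clock: 7.02
eef_pos: [526.2, -2.3, 229.5]
eef_rot: [-3.142, -0.0, -0.654]
wrist_force: [-0.0, 0.4, -1.1]
finger_gap: 21.8
```

Run:
```python
from h import *
c=grab('wrist','w4.png'); s=read_state(); print(s['clock'],s['eef_pos'],s['eef_rot'],s['wrist_force'],s['finger_gap'])
```

```text
7.0667 [526.23224868  -2.24834496 229.49584991] [-3.14151221e+00 -7.18314272e-05 -6.54323720e-01] [ 0.83892897  0.32842498 -1.69016663] 21.925208861744196
```

View pics/w4.png

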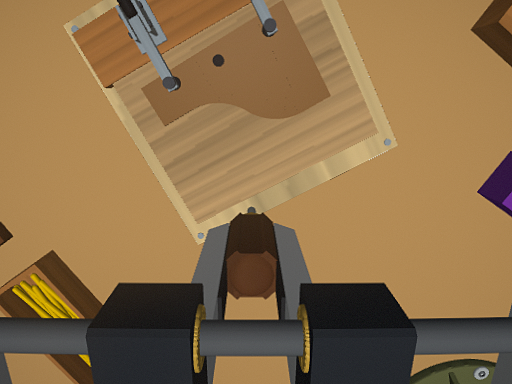

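```bash
cat > tmpl.py <<'E'
import numpy as np
def edge(off=0.0,n=0.5):
    # points along edge from narrow to wide, offset 'off' outwards (-x side); returns xy, normal(out), arclen
    P=[];N=[]
    for y in np.arange(84,52,-n): P.append((30,y));N.append((-1,0))
    for a in np.arange(0,60,n/60*57.3):
        a=np.radians(-a);P.append((-30+60*np.cos(a),52+60*np.sin(a)));N.append((-np.cos(a),-np.sin(a)))
    for a in np.arange(120,180,n/60*57.3):
        a=np.radians(a);P.append((30+60*np.cos(a),-52+60*np.sin(a)));N.append((np.cos(a),np.sin(a)))
    for y in np.arange(-52,-84.01,-n): P.append((-30,y));N.append((-1,0))
    P=np.array(P,float);N=np.array(N,float)
    return P+off*N,N
E
python3 - <<'E'
from h import *
from tmpl import edge
from scipy.optimize import least_squares
from scipy.spatial import cKDTree
np.set_printoptions(precision=2,suppress=True)
c=load('w4.png'); im=c['pixels']
hsv=cv2.cvtColor(im,cv2.COLOR_RGB2HSV)
for q in [(200,100),(280,80),(290,105),(250,150),(200,120),(180,150),(150,60)]: print(q,im[q[1],q[0]],hsv[q[1],q[0]])
E
```

```text
(200, 100) [139 101  65] [ 15 136 139]
(280, 80) [140 103  64] [ 15 138 140]
(290, 105) [136  99  61] [ 15 141 136]
(250, 150) [171 137  94] [ 17 115 171]
(200, 120) [158 127  88] [ 17 113 158]
(180, 150) [167 135  92] [ 17 115 167]
(150, 60) [135 103  78] [ 13 108 135]
```

```bash
cat > fit.py <<'E'
from h import *
from tmpl import edge
from scipy.optimize import least_squares
from scipy.spatial import cKDTree
def fit(fn,x0=(575,-37,-0.133),thr=124,gate=8,out=None):
    c=load(fn); im=c['pixels']; hsv=cv2.cvtColor(im,cv2.COLOR_RGB2HSV)
    m=((hsv[...,1]>thr)&(hsv[...,2]<152)&(hsv[...,2]>100)).astype(np.uint8)
    m=cv2.medianBlur(m,5)
    cs,_=cv2.findContours(m,cv2.RETR_EXTERNAL,cv2.CHAIN_APPROX_NONE)
    pts=np.vstack([k[:,0] for k in cs if len(k)>60]).astype(float)
    W=onz(c,pts,39)[:,:2]
    E0,N0=edge(0,0.5)
    x=np.array(x0,float)
    for g in (gate,5,3,2):
        def loc(x,W=W):
            ca,sa=np.cos(x[2]),np.sin(x[2]); return (W-x[:2])@np.array([[ca,-sa],[sa,ca]])
        tr=cKDTree(E0)
        def res(x,sel):
            L=loc(x)[sel]; d,i=tr.query(L); return ((L-E0[i])*N0[i]).sum(1)
        L=loc(x); d,i=tr.query(L); sel=(d<g)&(L[:,1]<80)&(L[:,1]>-80)
        r=least_squares(res,x,args=(sel,),loss='soft_l1'); x=r.x
    rr=res(x,sel)
    if out:
        v=im.copy(); v[m>0]=v[m>0]//2+np.array([0,100,0],np.uint8)
        for u in pts[sel].astype(int): v[u[1],u[0]]=(255,0,0)
        cv2.imwrite('pics/'+out,v[:,:,::-1])
    return x,sel.sum(),rr.std(),c
if __name__=='__main__':
    import sys
    x,n,s,c=fit(sys.argv[1],out='fit_'+sys.argv[1]); print(x,n,s)
E
python3 fit.py w4.png
```

```text
[ 5.77120993e+02 -3.60185520e+01 -1.33723706e-01] 160 0.2890507642329231
```

View pics/fit_w4.png

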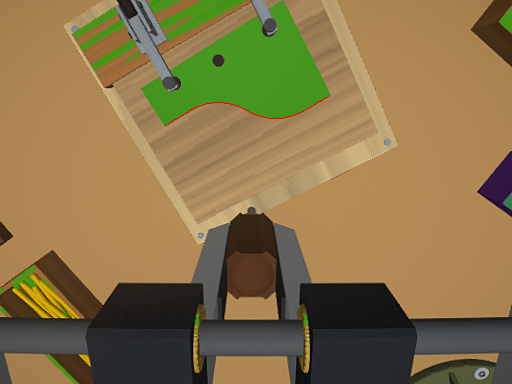

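Run:
```python
from h import *
np.set_printoptions(precision=2,suppress=True)
c=load('w4.png'); im=c['pixels'][190:310,210:300]
cv2.imwrite('pics/w4c.png',cv2.resize(im,None,fx=5,fy=5,interpolation=cv2.INTER_CUBIC)[:,:,::-1])
t=np.array([526.23,-2.25])
print(proj(c,[[*t,177],[*t,177+36],[*t,177+98]]), onz(c,[[251,211]],177))
s=read_state(); Rm=R.from_euler('xyz',s['eef_rot']).as_matrix(); x=[577.1,-36,-.1337]
from tmpl import edge
ca,sa=np.cos(x[2]),np.sin(x[2])
for p in [(30,84),(-30,-84),(30,78),(27,78)]:
    print(p, x[0]+ca*p[0]-sa*p[1], x[1]+sa*p[0]+ca*p[1])
w=np.array([[x[0]+ca*p[0]-sa*p[1], x[1]+sa*p[0]+ca*p[1],39] for p in [(30,84),(-30,-84)]]); print(proj(c,w))
```

```text
[[250.34 207.58]
 [250.26 226.64]
 [250.04 279.88]] [[523.89  -1.05 177.  ]]
(30, 84) 618.029634013951 43.251277967513104
(-30, -84) 536.1703659860491 -115.2512779675131
(30, 78) 617.229821858486 37.304825200024695
(27, 78) 614.2565954747419 37.704731277757155
[[164.13 125.48]
 [330.7   94.78]]
```

View pics/w4c.png

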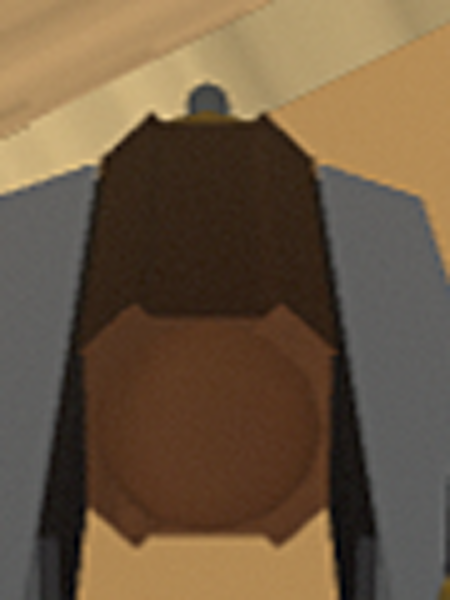

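Emit:
servo_tool(series=[[0.4,-0.8,1,0,0,0],[1,-1.9,2.5,0,0,0],[1.6,-3,4.2,0,0,0],[2.2,-4.2,6,0,0,0],[2.8,-5.4,8,0,0,0],[3.4,-6.6,10,0,0,0],[3.9,-7.6,12,0,0,0],[4.2,-8.2,13,0,0,0],[4.2,-8.2,13.2,0,0,0],[4.2,-8.2,13.2,0,0,0]])

```text
clock: 7.9
eef_pos: [609.2, 37.3, 97.2]
eef_rot: [3.141, 0.001, -0.654]
wrist_force: [-0.4, 0.5, -0.3]
finger_gap: 21.8
```

```bash
python3 - <<'E'
from h import *
c=grab('wrist','w5.png'); s=read_state(); print(s['clock'],s['eef_pos'],s['eef_rot'],s['wrist_force'],s['finger_gap'])
E
python3 fit.py w5.png
```

```text
7.95 [609.45805035  37.23674464  98.23684667] [-3.14128291e+00 -4.45527949e-04 -6.54195400e-01] [-0.47117125  0.4249122   0.77033755] 21.783931349148585
[ 5.77001208e+02 -3.59618806e+01 -1.35555549e-01] 236 0.22197741055607167
```

View pics/w5.png

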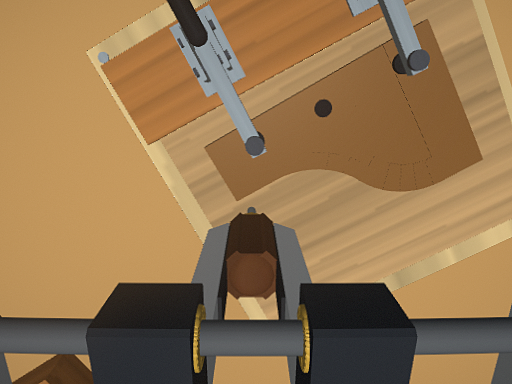

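Emit:
servo_tool(series=[[0,0,0.2,0,0,0],[0,0,0.4,0,0,0],[0,0,0.6,0,0,0],[0,0,0.8,0,0,0],[0,0,0.95,0,0,0],[0,0,1.05,0,0,0],[0,0,1.15,0,0,0],[0,0,1.2,0,0,0],[0,0,1.25,0,0,0],[0,0,1.25,0,0,0]], grip_force=8)

```text
clock: 8.78
eef_pos: [609.5, 37.5, 84.9]
eef_rot: [3.142, 0.0, -0.654]
wrist_force: [0.2, -0.1, -0.3]
finger_gap: 22.0
```

Emit:
servo_tool(series=[[0,0,0.02,0,0,0],[0,0,0.04,0,0,0],[0,0,0.06,0,0,0],[0,0,0.08,0,0,0],[0,0,0.1,0,0,0],[0,0,0.12,0,0,0],[0,0,0.14,0,0,0],[0,0,0.16,0,0,0],[0,0,0.16,0,0,0],[0,0,0.16,0,0,0]])

```text
clock: 9.62
eef_pos: [609.5, 37.4, 83.3]
eef_rot: [-3.142, 0.0, -0.654]
wrist_force: [-0.1, 0.1, -1.0]
finger_gap: 21.8
```

Emit:
servo_tool(series=[[0,0,0.02,0,0,0],[0,0,0.04,0,0,0],[0,0,0.06,0,0,0],[0,0,0.08,0,0,0],[0,0,0.1,0,0,0],[0,0,0.11,0,0,0],[0,0,0.12,0,0,0],[0,0,0.12,0,0,0],[0,0,0.12,0,0,0],[0,0,0.12,0,0,0]])

```text
clock: 10.45
eef_pos: [609.5, 37.4, 82.2]
eef_rot: [-3.142, -0.0, -0.654]
wrist_force: [-0.1, -0.4, -0.8]
finger_gap: 22.0
```

Emit:
servo_tool(series=[[0,0,0.01,0,0,0],[0,0,0.02,0,0,0],[0,0,0.03,0,0,0],[0,0,0.04,0,0,0],[0,0,0.05,0,0,0],[0,0,0.06,0,0,0],[0,0,0.07,0,0,0],[0,0,0.07,0,0,0],[0,0,0.07,0,0,0],[0,0,0.07,0,0,0]])

```text
clock: 11.28
eef_pos: [609.6, 37.4, 81.6]
eef_rot: [-3.141, -0.0, -0.654]
wrist_force: [-1.3, 0.6, 4.8]
finger_gap: 21.6
```

Emit:
servo_tool(series=[[0,0,-0.01,0,0,0],[0,0,-0.02,0,0,0],[0,0,-0.02,0,0,0],[0,0,-0.02,0,0,0],[0,0,-0.02,0,0,0],[0,0,-0.02,0,0,0],[0,0,-0.02,0,0,0],[0,0,-0.02,0,0,0],[0,0,-0.02,0,0,0],[0,0,-0.02,0,0,0]])

```text
clock: 12.12
eef_pos: [609.5, 37.4, 81.7]
eef_rot: [-3.142, -0.0, -0.654]
wrist_force: [0.0, 0.6, 3.4]
finger_gap: 22.3
```

Emit:
servo_tool(series=[[0.04,-0.02,-0.01,0,0,0],[0.09,-0.05,-0.01,0,0,0],[0.14,-0.08,-0.01,0,0,0],[0.19,-0.11,-0.01,0,0,0],[0.24,-0.14,-0.01,0,0,0],[0.28,-0.16,-0.01,0,0,0],[0.32,-0.18,-0.01,0,0,0],[0.35,-0.2,-0.01,0,0,0],[0.35,-0.2,-0.01,0,0,0],[0.35,-0.2,-0.01,0,0,0]])

```text
clock: 12.95
eef_pos: [613.7, 36.9, 81.8]
eef_rot: [-3.141, -0.0, -0.654]
wrist_force: [0.9, -0.8, 2.5]
finger_gap: 21.9
```

Emit:
servo_tool(series=[[0.01,-0.005,0,0,0,0],[0.02,-0.01,0,0,0,0],[0.03,-0.015,0,0,0,0],[0.04,-0.02,0,0,0,0],[0.05,-0.03,0,0,0,0],[0.06,-0.035,0,0,0,0],[0.07,-0.04,0,0,0,0],[0.08,-0.045,0,0,0,0],[0.09,-0.05,0,0,0,0],[0.09,-0.05,0,0,0,0]])

```text
clock: 13.78
eef_pos: [614.4, 36.7, 81.7]
eef_rot: [3.141, 0.0, -0.654]
wrist_force: [-2.2, -1.1, 4.9]
finger_gap: 22.1
```

```bash
python3 - <<'E'
from h import *
for i in range(2):
    c=grab('wrist','w6.png'); s=read_state(); print(s['clock'],s['eef_pos'],s['wrist_force'],s['moment'])
im=c['pixels'][100:300,150:350]
cv2.imwrite('pics/w6c.png',cv2.resize(im,None,fx=3,fy=3,interpolation=cv2.INTER_CUBIC)[:,:,::-1])
E
python3 fit.py w6.png
```

```text
13.8333 [614.35859902  36.70995926  81.69587505] [-1.71016833  0.51355423  3.05086563] [-0.01046744  0.56301635 -0.01937699]
13.8833 [614.36660467  36.72488114  81.68001974] [-2.84392083 -0.16332648  2.52052286] [0.03478181 0.60690864 0.02679035]
[ 5.77012824e+02 -3.58368889e+01 -1.35693092e-01] 250 0.20683543526940806
```

View pics/w6c.png

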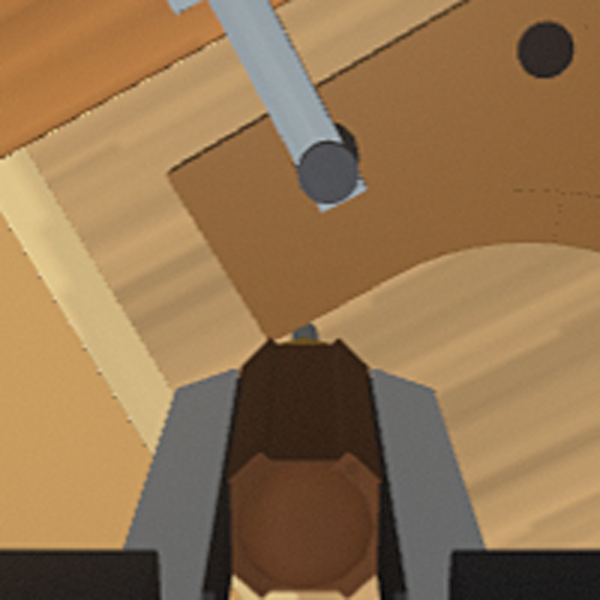

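```bash
cat > step.py <<'E'
# usage: step.py L dn dz  -> advance L mm, change press by dn mm inward, dz mm downward (tool z)
import sys,json,os
from h import *
from tmpl import edge
X=np.array([577.0,-35.9]);yaw=-0.135; ca,sa=np.cos(yaw),np.sin(yaw); M=np.array([[ca,-sa],[sa,ca]])
np.set_printoptions(precision=2,suppress=True)
P,N=edge(3.0,0.1); S=np.r_[0,np.cumsum(np.linalg.norm(np.diff(P,axis=0),axis=1))]
f='st.json'; s=read_state()
if not os.path.exists(f): st=dict(C=list(s['eef_pos'][:2]),press=0.2,s=float(S[np.argmin(abs(P[:,1]-77))]))
else: st=json.load(open(f))
pos=(s['eef_pos'][:2]-X)@M
i=np.argmin(np.linalg.norm(P-pos,axis=1)); n=N[i]; t=np.array([n[1],-n[0]]); 
F=s['wrist_force'][:2]@M
print('t',s['clock'],'tmpl xy',pos,'off',3-(pos-P[i])@-n,'Fn_out',round(F@n,2),'Ft',round(F@t,2),'Fz',round(s['wrist_force'][2],2),'z',round(s['eef_pos'][2],2),'gap',round(s['finger_gap'],1), 'cmd-meas',np.array(st['C'])-s['eef_pos'][:2])
if len(sys.argv)>1:
    L,dn,dz=map(float,sys.argv[1:4])
    y=s['eef_rot'][2]; tx=np.array([np.cos(y),np.sin(y)]); ty=np.array([np.sin(y),-np.cos(y)])
    rows=[];C0=np.array(st['C'])
    for k in range(1,11):
        a=k/10; j=np.argmin(abs(S-(st['s']+L*a))); w=X+M@(P[j]-N[j]*(st['press']+dn*a))
        d=w-C0; rows.append([round(float(d@tx)/10,2),round(float(d@ty)/10,2),round(dz*min(1,a)/10,2),0,0,0])
    print(json.dumps(rows))
    C=C0+10*(rows[-1][0]*tx+rows[-1][1]*ty)
    json.dump(dict(C=list(C),press=st['press']+dn,s=st['s']+L),open(f,'w'))
    print('end target tmpl',P[j], 'press',st['press']+dn)
E
python3 step.py 6 0 0
```

```text
t 13.8833 tmpl xy [27.25 76.99] off 2.7479870278985388 Fn_out 2.8 Ft -0.54 Fz 2.52 z 81.68 gap 21.8 cmd-meas [0. 0.]
[[0.02, 0.05, 0.0, 0, 0, 0], [0.05, 0.11, 0.0, 0, 0, 0], [0.08, 0.16, 0.0, 0, 0, 0], [0.11, 0.21, 0.0, 0, 0, 0], [0.14, 0.26, 0.0, 0, 0, 0], [0.17, 0.31, 0.0, 0, 0, 0], [0.2, 0.37, 0.0, 0, 0, 0], [0.23, 0.42, 0.0, 0, 0, 0], [0.26, 0.47, 0.0, 0, 0, 0], [0.29, 0.52, 0.0, 0, 0, 0]]
end target tmpl [27. 71.] press 0.2
```

Emit:
servo_tool(series=[[0.02,0.05,0,0,0,0],[0.05,0.11,0,0,0,0],[0.08,0.16,0,0,0,0],[0.11,0.21,0,0,0,0],[0.14,0.26,0,0,0,0],[0.17,0.31,0,0,0,0],[0.2,0.37,0,0,0,0],[0.23,0.42,0,0,0,0],[0.26,0.47,0,0,0,0],[0.29,0.52,0,0,0,0]])

```text
clock: 14.72
eef_pos: [613.6, 30.8, 81.7]
eef_rot: [3.142, -0.0, -0.654]
wrist_force: [0.4, 0.9, 2.5]
finger_gap: 22.1
```

```bash
python3 step.py 8 0 0
```

```text
t 14.7167 tmpl xy [27.32 70.98] off 2.679177345740122 Fn_out -0.24 Ft 0.91 Fz 2.46 z 81.75 gap 22.1 cmd-meas [-0.12  0.08]
[[0.04, 0.07, 0.0, 0, 0, 0], [0.08, 0.14, 0.0, 0, 0, 0], [0.12, 0.21, 0.0, 0, 0, 0], [0.16, 0.28, 0.0, 0, 0, 0], [0.2, 0.35, 0.0, 0, 0, 0], [0.24, 0.42, 0.0, 0, 0, 0], [0.28, 0.49, 0.0, 0, 0, 0], [0.32, 0.56, 0.0, 0, 0, 0], [0.36, 0.63, 0.0, 0, 0, 0], [0.4, 0.7, 0.0, 0, 0, 0]]
end target tmpl [27. 63.] press 0.2
```

```bash
python3 - <<'E'
s=open('step.py').read()
s=s.replace("if len(sys","m=s['moment'];Fm=np.array([-m[1],m[0]])/0.24@M\nprint('FROM MOMENT Fn_out',round(Fm@n,2),'Ft',round(Fm@t,2))\nif len(sys",1)
open('step.py','w').write(s)
E
python3 step.py; cat st.json
```

```text
t 14.7167 tmpl xy [27.32 70.98] off 2.679177345740122 Fn_out -0.24 Ft 0.91 Fz 2.46 z 81.75 gap 22.1 cmd-meas [-1.21 -7.91]
FROM MOMENT Fn_out 1.5 Ft 1.6
{"C": [612.4177591983304, 22.844965625517325], "press": 0.2, "s": 20.999999999999602}
```

Emit:
servo_tool(series=[[0.04,0.07,0,0,0,0],[0.08,0.14,0,0,0,0],[0.12,0.21,0,0,0,0],[0.16,0.28,0,0,0,0],[0.2,0.35,0,0,0,0],[0.24,0.42,0,0,0,0],[0.28,0.49,0,0,0,0],[0.32,0.56,0,0,0,0],[0.36,0.63,0,0,0,0],[0.4,0.7,0,0,0,0]])

```text
clock: 15.55
eef_pos: [612.5, 22.8, 81.7]
eef_rot: [-3.142, 0.0, -0.654]
wrist_force: [-1.5, 1.3, 2.0]
finger_gap: 21.6
```

```bash
python3 step.py 8 0.2 0
```

```text
t 15.55 tmpl xy [27.3  62.94] off 2.696965605046202 Fn_out 1.68 Ft 1.06 Fz 2.05 z 81.75 gap 21.6 cmd-meas [-0.11  0.06]
FROM MOMENT Fn_out 1.46 Ft 1.54
[[0.04, 0.07, 0.0, 0, 0, 0], [0.08, 0.13, 0.0, 0, 0, 0], [0.12, 0.2, 0.0, 0, 0, 0], [0.17, 0.27, 0.0, 0, 0, 0], [0.21, 0.34, 0.0, 0, 0, 0], [0.25, 0.41, 0.0, 0, 0, 0], [0.29, 0.48, 0.0, 0, 0, 0], [0.33, 0.55, 0.0, 0, 0, 0], [0.37, 0.61, 0.0, 0, 0, 0], [0.41, 0.68, 0.0, 0, 0, 0]]
end target tmpl [27. 55.] press 0.4
```

Steady: about 1.5 N on the edge, about 3 N on the pine. Continue.

Emit:
servo_tool(series=[[0.04,0.07,0,0,0,0],[0.08,0.13,0,0,0,0],[0.12,0.2,0,0,0,0],[0.17,0.27,0,0,0,0],[0.21,0.34,0,0,0,0],[0.25,0.41,0,0,0,0],[0.29,0.48,0,0,0,0],[0.33,0.55,0,0,0,0],[0.37,0.61,0,0,0,0],[0.41,0.68,0,0,0,0]])

```text
clock: 16.38
eef_pos: [611.7, 14.9, 81.7]
eef_rot: [-3.142, -0.0, -0.654]
wrist_force: [-1.2, 2.4, 1.7]
finger_gap: 21.8
```

```bash
python3 step.py 8 0 0
```

```text
t 16.3833 tmpl xy [27.5  55.01] off 2.5017134762903304 Fn_out 1.52 Ft 2.25 Fz 1.7 z 81.74 gap 21.8 cmd-meas [-0.12  0.04]
FROM MOMENT Fn_out 1.3 Ft 1.72
[[0.04, 0.07, 0.0, 0, 0, 0], [0.08, 0.14, 0.0, 0, 0, 0], [0.12, 0.21, 0.0, 0, 0, 0], [0.16, 0.28, 0.0, 0, 0, 0], [0.2, 0.35, 0.0, 0, 0, 0], [0.24, 0.42, 0.0, 0, 0, 0], [0.28, 0.49, 0.0, 0, 0, 0], [0.31, 0.57, 0.0, 0, 0, 0], [0.35, 0.64, 0.0, 0, 0, 0], [0.38, 0.71, 0.0, 0, 0, 0]]
end target tmpl [26.78 46.97] press 0.4
```

Emit:
servo_tool(series=[[0.04,0.07,0,0,0,0],[0.08,0.14,0,0,0,0],[0.12,0.21,0,0,0,0],[0.16,0.28,0,0,0,0],[0.2,0.35,0,0,0,0],[0.24,0.42,0,0,0,0],[0.28,0.49,0,0,0,0],[0.31,0.57,0,0,0,0],[0.35,0.64,0,0,0,0],[0.38,0.71,0,0,0,0]])

```text
clock: 17.22
eef_pos: [610.4, 6.9, 81.8]
eef_rot: [-3.142, -0.0, -0.654]
wrist_force: [-1.0, 1.0, 1.7]
finger_gap: 21.9
```

```bash
python3 step.py 8 0.1 0
```

```text
t 17.2167 tmpl xy [27.33 46.9 ] off 2.4392620111076053 Fn_out 1.22 Ft 0.74 Fz 1.68 z 81.78 gap 21.9 cmd-meas [-0.17  0.11]
FROM MOMENT Fn_out 0.68 Ft 1.44
[[0.04, 0.07, 0.0, 0, 0, 0], [0.07, 0.14, 0.0, 0, 0, 0], [0.1, 0.22, 0.0, 0, 0, 0], [0.13, 0.29, 0.0, 0, 0, 0], [0.16, 0.37, 0.0, 0, 0, 0], [0.19, 0.44, 0.0, 0, 0, 0], [0.22, 0.52, 0.0, 0, 0, 0], [0.25, 0.6, 0.0, 0, 0, 0], [0.27, 0.67, 0.0, 0, 0, 0], [0.3, 0.75, 0.0, 0, 0, 0]]
end target tmpl [25.52 39.1 ] press 0.5
```

```bash
python3 - <<'E'
import json
s=open('step.py').read()
s=s.replace("L,dn,dz=map(float,sys.argv[1:4])","L=float(sys.argv[1]); dn,dz=(map(float,sys.argv[2:4]) if len(sys.argv)>3 else (float(np.clip(0.35*(2.0-Fm@n),-.5,.6)),float(np.clip(0.08*(2.4-s['wrist_force'][2]),-.15,.15))))\n    if 'undo' in sys.argv: st=json.load(open('st_old.json'))\n    json.dump(st,open('st_old.json','w')); print('dn',round(dn,2),'dz',round(dz,2))")
open('step.py','w').write(s)
# rebuild old state
from h import *
st=json.load(open('st.json')); y=-0.654
tx=np.array([np.cos(y),np.sin(y)]); ty=np.array([np.sin(y),-np.cos(y)])
st['C']=list(np.array(st['C'])-3.0*tx-7.5*ty); st['press']-=.1; st['s']-=8; json.dump(st,open('st.json','w')); print(st)
E
python3 step.py 8
```

```text
{'C': [np.float64(610.226500266962), np.float64(7.007926171443739)], 'press': 0.4, 's': 36.9999999999996}
t 17.2167 tmpl xy [27.33 46.9 ] off 2.4392620111076053 Fn_out 1.22 Ft 0.74 Fz 1.68 z 81.78 gap 21.9 cmd-meas [-0.17  0.11]
FROM MOMENT Fn_out 0.68 Ft 1.44
dn 0.46 dz 0.06
[[0.04, 0.07, 0.0, 0, 0, 0], [0.08, 0.14, 0.0, 0, 0, 0], [0.11, 0.22, 0.0, 0, 0, 0], [0.15, 0.29, 0.0, 0, 0, 0], [0.18, 0.37, 0.0, 0, 0, 0], [0.21, 0.44, 0.0, 0, 0, 0], [0.25, 0.52, 0.0, 0, 0, 0], [0.27, 0.59, 0.0, 0, 0, 0], [0.3, 0.66, 0.01, 0, 0, 0], [0.33, 0.74, 0.01, 0, 0, 0]]
end target tmpl [25.52 39.1 ] press 0.8609985332374639
```

Emit:
servo_tool(series=[[0.04,0.07,0,0,0,0],[0.08,0.14,0,0,0,0],[0.11,0.22,0,0,0,0],[0.15,0.29,0,0,0,0],[0.18,0.37,0,0,0,0],[0.21,0.44,0,0,0,0],[0.25,0.52,0,0,0,0],[0.27,0.59,0,0,0,0],[0.3,0.66,0.01,0,0,0],[0.33,0.74,0.01,0,0,0]])

```text
clock: 18.05
eef_pos: [608.5, -0.9, 81.7]
eef_rot: [-3.141, -0.0, -0.654]
wrist_force: [-1.0, 0.8, 2.9]
finger_gap: 22.1
```

```bash
python3 step.py 8
```

```text
t 18.05 tmpl xy [26.5  38.95] off 2.01312032235374 Fn_out 1.17 Ft 0.36 Fz 2.93 z 81.69 gap 22.1 cmd-meas [-0.16 -0.01]
FROM MOMENT Fn_out 1.63 Ft 2.03
dn 0.13 dz -0.04
[[0.03, 0.08, -0.0, 0, 0, 0], [0.05, 0.16, -0.0, 0, 0, 0], [0.07, 0.23, -0.0, 0, 0, 0], [0.09, 0.32, -0.0, 0, 0, 0], [0.11, 0.39, -0.0, 0, 0, 0], [0.13, 0.47, -0.0, 0, 0, 0], [0.15, 0.55, -0.0, 0, 0, 0], [0.16, 0.63, -0.0, 0, 0, 0], [0.18, 0.71, -0.0, 0, 0, 0], [0.19, 0.79, -0.0, 0, 0, 0]]
end target tmpl [23.18 31.48] press 0.9894735332268743
```

Emit:
servo_tool(series=[[0.03,0.08,0,0,0,0],[0.05,0.16,0,0,0,0],[0.07,0.23,0,0,0,0],[0.09,0.32,0,0,0,0],[0.11,0.39,0,0,0,0],[0.13,0.47,0,0,0,0],[0.15,0.55,0,0,0,0],[0.16,0.63,0,0,0,0],[0.18,0.71,0,0,0,0],[0.19,0.79,0,0,0,0]])

```text
clock: 18.88
eef_pos: [605.2, -8.4, 81.7]
eef_rot: [-3.141, -0.0, -0.654]
wrist_force: [-0.8, 1.8, 3.1]
finger_gap: 21.8
```

```bash
python3 step.py 8
```

```text
t 18.8833 tmpl xy [24.21 31.08] off 1.896028611509973 Fn_out 1.59 Ft 1.15 Fz 3.1 z 81.69 gap 21.8 cmd-meas [-0.13  0.06]
FROM MOMENT Fn_out 1.24 Ft 1.84
dn 0.27 dz -0.06
[[0.02, 0.08, -0.0, 0, 0, 0], [0.03, 0.16, -0.0, 0, 0, 0], [0.04, 0.24, -0.0, 0, 0, 0], [0.05, 0.32, -0.0, 0, 0, 0], [0.06, 0.4, -0.0, 0, 0, 0], [0.07, 0.49, -0.0, 0, 0, 0], [0.08, 0.57, -0.0, 0, 0, 0], [0.09, 0.64, -0.0, 0, 0, 0], [0.09, 0.73, -0.01, 0, 0, 0], [0.09, 0.81, -0.01, 0, 0, 0]]
end target tmpl [19.79 24.25] press 1.2550858065328752
```

Emit:
servo_tool(series=[[0.02,0.08,0,0,0,0],[0.03,0.16,0,0,0,0],[0.04,0.24,0,0,0,0],[0.05,0.32,0,0,0,0],[0.06,0.4,0,0,0,0],[0.07,0.49,0,0,0,0],[0.08,0.57,0,0,0,0],[0.09,0.64,0,0,0,0],[0.09,0.73,-0.01,0,0,0],[0.09,0.81,-0.01,0,0,0]])

```text
clock: 19.72
eef_pos: [600.9, -15.4, 81.7]
eef_rot: [3.142, 0.0, -0.654]
wrist_force: [-0.2, 1.4, 2.1]
finger_gap: 21.6
```

```bash
python3 step.py 8
```

```text
t 19.7167 tmpl xy [20.91 23.57] off 1.6843469236448176 Fn_out 0.97 Ft 0.97 Fz 2.13 z 81.71 gap 21.6 cmd-meas [-0.07  0.09]
FROM MOMENT Fn_out 1.46 Ft 1.53
dn 0.19 dz 0.02
[[0.01, 0.08, 0.0, 0, 0, 0], [0.01, 0.16, 0.0, 0, 0, 0], [0.01, 0.25, 0.0, 0, 0, 0], [0.01, 0.33, 0.0, 0, 0, 0], [0.0, 0.41, 0.0, 0, 0, 0], [0.0, 0.49, 0.0, 0, 0, 0], [-0.0, 0.57, 0.0, 0, 0, 0], [-0.01, 0.66, 0.0, 0, 0, 0], [-0.02, 0.74, 0.0, 0, 0, 0], [-0.02, 0.81, 0.0, 0, 0, 0]]
end target tmpl [15.43 17.58] press 1.4452193500506252
```

Emit:
servo_tool(series=[[0.01,0.08,0,0,0,0],[0.01,0.16,0,0,0,0],[0.01,0.25,0,0,0,0],[0.01,0.33,0,0,0,0],[0,0.41,0,0,0,0],[0,0.49,0,0,0,0],[0,0.57,0,0,0,0],[-0.01,0.66,0,0,0,0],[-0.02,0.74,0,0,0,0],[-0.02,0.81,0,0,0,0]])

```text
clock: 20.55
eef_pos: [595.8, -21.6, 81.7]
eef_rot: [3.142, 0.0, -0.654]
wrist_force: [-0.3, 3.0, 2.2]
finger_gap: 22.0
```

```bash
python3 step.py 8
```

```text
t 20.55 tmpl xy [16.69 16.7 ] off 1.4676306359177156 Fn_out 2.31 Ft 1.91 Fz 2.23 z 81.72 gap 22.0 cmd-meas [-0.04  0.02]
FROM MOMENT Fn_out 2.18 Ft 1.53
dn -0.06 dz 0.01
[[-0.02, 0.09, 0.0, 0, 0, 0], [-0.03, 0.17, 0.0, 0, 0, 0], [-0.04, 0.25, 0.0, 0, 0, 0], [-0.06, 0.33, 0.0, 0, 0, 0], [-0.08, 0.42, 0.0, 0, 0, 0], [-0.09, 0.49, 0.0, 0, 0, 0], [-0.11, 0.57, 0.0, 0, 0, 0], [-0.13, 0.65, 0.0, 0, 0, 0], [-0.15, 0.73, 0.0, 0, 0, 0], [-0.18, 0.81, 0.0, 0, 0, 0]]
end target tmpl [10.12 11.51] press 1.3807125148131125
```

Emit:
servo_tool(series=[[-0.02,0.09,0,0,0,0],[-0.03,0.17,0,0,0,0],[-0.04,0.25,0,0,0,0],[-0.06,0.33,0,0,0,0],[-0.08,0.42,0,0,0,0],[-0.09,0.49,0,0,0,0],[-0.11,0.57,0,0,0,0],[-0.13,0.65,0,0,0,0],[-0.15,0.73,0,0,0,0],[-0.18,0.81,0,0,0,0]])

```text
clock: 21.38
eef_pos: [589.5, -27.0, 81.8]
eef_rot: [-3.142, -0.0, -0.654]
wrist_force: [-0.2, 2.5, 1.7]
finger_gap: 21.8
```

```bash
python3 step.py 8
```

```text
t 21.3833 tmpl xy [11.14 10.54] off 1.5883126130341005 Fn_out 2.12 Ft 1.29 Fz 1.66 z 81.76 gap 21.8 cmd-meas [-0.08  0.05]
FROM MOMENT Fn_out 1.88 Ft 1.41
dn 0.04 dz 0.06
[[-0.02, 0.08, 0.0, 0, 0, 0], [-0.04, 0.15, 0.0, 0, 0, 0], [-0.06, 0.24, 0.0, 0, 0, 0], [-0.09, 0.31, 0.0, 0, 0, 0], [-0.12, 0.39, 0.0, 0, 0, 0], [-0.14, 0.47, 0.0, 0, 0, 0], [-0.17, 0.55, 0.0, 0, 0, 0], [-0.2, 0.62, 0.0, 0, 0, 0], [-0.23, 0.69, 0.01, 0, 0, 0], [-0.26, 0.77, 0.01, 0, 0, 0]]
end target tmpl [4.07 6.31] press 1.4231104029240242
```

Emit:
servo_tool(series=[[-0.02,0.08,0,0,0,0],[-0.04,0.15,0,0,0,0],[-0.06,0.24,0,0,0,0],[-0.09,0.31,0,0,0,0],[-0.12,0.39,0,0,0,0],[-0.14,0.47,0,0,0,0],[-0.17,0.55,0,0,0,0],[-0.2,0.62,0,0,0,0],[-0.23,0.69,0.01,0,0,0],[-0.26,0.77,0.01,0,0,0]])

```text
clock: 22.22
eef_pos: [582.8, -31.4, 81.7]
eef_rot: [-3.141, -0.0, -0.654]
wrist_force: [1.1, 2.3, 2.7]
finger_gap: 22.2
```

```bash
python3 step.py 8
```

```text
t 22.2167 tmpl xy [5.1  5.21] off 1.50913977159498 Fn_out 1.49 Ft 2.1 Fz 2.66 z 81.69 gap 22.2 cmd-meas [-0.12 -0.01]
FROM MOMENT Fn_out 2.45 Ft 1.56
dn -0.16 dz -0.02
[[-0.04, 0.07, -0.0, 0, 0, 0], [-0.08, 0.15, -0.0, 0, 0, 0], [-0.11, 0.22, -0.0, 0, 0, 0], [-0.15, 0.3, -0.0, 0, 0, 0], [-0.19, 0.37, -0.0, 0, 0, 0], [-0.23, 0.44, -0.0, 0, 0, 0], [-0.27, 0.51, -0.0, 0, 0, 0], [-0.31, 0.58, -0.0, 0, 0, 0], [-0.34, 0.65, -0.0, 0, 0, 0], [-0.38, 0.72, -0.0, 0, 0, 0]]
end target tmpl [-2.58  1.92] press 1.2658994930880387
```

Emit:
servo_tool(series=[[-0.04,0.07,0,0,0,0],[-0.08,0.15,0,0,0,0],[-0.11,0.22,0,0,0,0],[-0.15,0.3,0,0,0,0],[-0.19,0.37,0,0,0,0],[-0.23,0.44,0,0,0,0],[-0.27,0.51,0,0,0,0],[-0.31,0.58,0,0,0,0],[-0.34,0.65,0,0,0,0],[-0.38,0.72,0,0,0,0]])

```text
clock: 23.05
eef_pos: [575.3, -34.8, 81.6]
eef_rot: [-3.142, 0.0, -0.654]
wrist_force: [0.1, 2.2, 2.1]
finger_gap: 22.0
```

```bash
python3 step.py 8
```

```text
t 23.05 tmpl xy [-1.85  0.82] off 1.6758222979274207 Fn_out 1.97 Ft 0.95 Fz 2.1 z 81.64 gap 22.0 cmd-meas [-0.04  0.  ]
FROM MOMENT Fn_out 2.54 Ft 1.54
dn -0.19 dz 0.02
[[-0.04, 0.06, 0.0, 0, 0, 0], [-0.08, 0.13, 0.0, 0, 0, 0], [-0.12, 0.21, 0.0, 0, 0, 0], [-0.15, 0.27, 0.0, 0, 0, 0], [-0.19, 0.34, 0.0, 0, 0, 0], [-0.23, 0.42, 0.0, 0, 0, 0], [-0.26, 0.48, 0.0, 0, 0, 0], [-0.3, 0.56, 0.0, 0, 0, 0], [-0.33, 0.62, 0.0, 0, 0, 0], [-0.36, 0.7, 0.0, 0, 0, 0]]
end target tmpl [-9.14 -2.63] press 1.076603333664652
```

Emit:
servo_tool(series=[[-0.04,0.06,0,0,0,0],[-0.08,0.13,0,0,0,0],[-0.12,0.21,0,0,0,0],[-0.15,0.27,0,0,0,0],[-0.19,0.34,0,0,0,0],[-0.23,0.42,0,0,0,0],[-0.26,0.48,0,0,0,0],[-0.3,0.56,0,0,0,0],[-0.33,0.62,0,0,0,0],[-0.36,0.7,0,0,0,0]])

```text
clock: 23.88
eef_pos: [568.2, -38.3, 81.7]
eef_rot: [3.142, -0.0, -0.654]
wrist_force: [0.1, 0.9, 2.5]
finger_gap: 21.7
```

```bash
python3 step.py 7
```

```text
t 23.8833 tmpl xy [-8.38 -3.58] off 1.7876187864352737 Fn_out 0.68 Ft 0.57 Fz 2.46 z 81.66 gap 21.7 cmd-meas [-0.09  0.12]
FROM MOMENT Fn_out 0.65 Ft 1.15
dn 0.47 dz -0.0
[[-0.02, 0.07, -0.0, 0, 0, 0], [-0.04, 0.13, -0.0, 0, 0, 0], [-0.06, 0.2, -0.0, 0, 0, 0], [-0.08, 0.27, -0.0, 0, 0, 0], [-0.09, 0.33, -0.0, 0, 0, 0], [-0.11, 0.4, -0.0, 0, 0, 0], [-0.13, 0.47, -0.0, 0, 0, 0], [-0.14, 0.53, -0.0, 0, 0, 0], [-0.16, 0.6, -0.0, 0, 0, 0], [-0.17, 0.67, -0.0, 0, 0, 0]]
end target tmpl [-14.39  -7.3 ] press 1.5480155475656332
```

Emit:
servo_tool(series=[[-0.01,0.06,0,0,0,0],[-0.03,0.13,0,0,0,0],[-0.05,0.2,0,0,0,0],[-0.07,0.27,0,0,0,0],[-0.09,0.33,0,0,0,0],[-0.11,0.4,0,0,0,0],[-0.13,0.47,0,0,0,0],[-0.14,0.53,0,0,0,0],[-0.16,0.6,0,0,0,0],[-0.17,0.67,0,0,0,0]])

```text
clock: 24.72
eef_pos: [562.7, -42.4, 81.6]
eef_rot: [-3.142, 0.0, -0.654]
wrist_force: [-0.3, 1.9, 2.2]
finger_gap: 21.8
```

```bash
python3 step.py 7
```

```text
t 24.7167 tmpl xy [-13.27  -8.41] off 1.4162801592918997 Fn_out 1.66 Ft 0.87 Fz 2.18 z 81.64 gap 21.8 cmd-meas [-0.03 -0.04]
FROM MOMENT Fn_out 2.21 Ft 1.65
dn -0.07 dz 0.02
[[-0.02, 0.06, 0.0, 0, 0, 0], [-0.04, 0.12, 0.0, 0, 0, 0], [-0.06, 0.19, 0.0, 0, 0, 0], [-0.07, 0.25, 0.0, 0, 0, 0], [-0.09, 0.32, 0.0, 0, 0, 0], [-0.1, 0.39, 0.0, 0, 0, 0], [-0.12, 0.45, 0.0, 0, 0, 0], [-0.13, 0.52, 0.0, 0, 0, 0], [-0.14, 0.59, 0.0, 0, 0, 0], [-0.15, 0.65, 0.0, 0, 0, 0]]
end target tmpl [-19.03 -12.44] press 1.4760318640595245
```

```bash
python3 step.py 7 0.1 0 undo
```

```text
t 24.7167 tmpl xy [-13.27  -8.41] off 1.4162801592918997 Fn_out 1.66 Ft 0.87 Fz 2.18 z 81.64 gap 21.8 cmd-meas [-5.17 -4.28]
FROM MOMENT Fn_out 2.21 Ft 1.65
dn 0.1 dz 0.0
[[-0.02, 0.06, 0.0, 0, 0, 0], [-0.04, 0.13, 0.0, 0, 0, 0], [-0.05, 0.19, 0.0, 0, 0, 0], [-0.07, 0.26, 0.0, 0, 0, 0], [-0.08, 0.33, 0.0, 0, 0, 0], [-0.09, 0.4, 0.0, 0, 0, 0], [-0.11, 0.46, 0.0, 0, 0, 0], [-0.12, 0.53, 0.0, 0, 0, 0], [-0.13, 0.6, 0.0, 0, 0, 0], [-0.14, 0.66, 0.0, 0, 0, 0]]
end target tmpl [-19.03 -12.44] press 1.6480155475656333
```

Emit:
servo_tool(series=[[-0.02,0.06,0,0,0,0],[-0.04,0.13,0,0,0,0],[-0.05,0.19,0,0,0,0],[-0.07,0.26,0,0,0,0],[-0.08,0.33,0,0,0,0],[-0.09,0.4,0,0,0,0],[-0.11,0.46,0,0,0,0],[-0.12,0.53,0,0,0,0],[-0.13,0.6,0,0,0,0],[-0.14,0.66,0,0,0,0]])

```text
clock: 25.55
eef_pos: [557.6, -46.9, 81.6]
eef_rot: [3.142, 0.0, -0.654]
wrist_force: [-0.5, 3.0, 2.3]
finger_gap: 21.8
```

```bash
python3 step.py 8 0.1 0
```

```text
t 25.55 tmpl xy [-17.72 -13.54] off 1.292172922604112 Fn_out 2.49 Ft 1.67 Fz 2.25 z 81.63 gap 21.8 cmd-meas [-0.05  0.06]
FROM MOMENT Fn_out 1.84 Ft 1.33
dn 0.1 dz 0.0
[[-0.01, 0.08, 0.0, 0, 0, 0], [-0.02, 0.16, 0.0, 0, 0, 0], [-0.03, 0.23, 0.0, 0, 0, 0], [-0.04, 0.31, 0.0, 0, 0, 0], [-0.04, 0.38, 0.0, 0, 0, 0], [-0.05, 0.47, 0.0, 0, 0, 0], [-0.05, 0.55, 0.0, 0, 0, 0], [-0.06, 0.62, 0.0, 0, 0, 0], [-0.06, 0.7, 0.0, 0, 0, 0], [-0.06, 0.78, 0.0, 0, 0, 0]]
end target tmpl [-23.69 -19.04] press 1.7480155475656334
```

Emit:
servo_tool(series=[[-0.01,0.08,0,0,0,0],[-0.02,0.16,0,0,0,0],[-0.03,0.23,0,0,0,0],[-0.04,0.31,0,0,0,0],[-0.04,0.38,0,0,0,0],[-0.05,0.47,0,0,0,0],[-0.05,0.55,0,0,0,0],[-0.06,0.62,0,0,0,0],[-0.06,0.7,0,0,0,0],[-0.06,0.78,0,0,0,0]])

```text
clock: 26.38
eef_pos: [552.4, -52.7, 81.6]
eef_rot: [3.142, 0.0, -0.654]
wrist_force: [-0.5, 2.0, 2.1]
finger_gap: 22.0
```

```bash
python3 step.py 8 0.1 0
```

```text
t 26.3833 tmpl xy [-22.13 -19.99] off 1.173352322293877 Fn_out 1.68 Ft 1.23 Fz 2.1 z 81.61 gap 22.0 cmd-meas [-0.04  0.03]
FROM MOMENT Fn_out 2.11 Ft 1.88
dn 0.1 dz 0.0
[[-0.0, 0.07, 0.0, 0, 0, 0], [-0.0, 0.15, 0.0, 0, 0, 0], [-0.0, 0.23, 0.0, 0, 0, 0], [-0.0, 0.31, 0.0, 0, 0, 0], [0.0, 0.39, 0.0, 0, 0, 0], [0.01, 0.46, 0.0, 0, 0, 0], [0.01, 0.54, 0.0, 0, 0, 0], [0.02, 0.61, 0.0, 0, 0, 0], [0.02, 0.69, 0.0, 0, 0, 0], [0.03, 0.78, 0.0, 0, 0, 0]]
end target tmpl [-27.43 -26.09] press 1.8480155475656335
```

Emit:
servo_tool(series=[[0,0.07,0,0,0,0],[0,0.15,0,0,0,0],[0,0.23,0,0,0,0],[0,0.31,0,0,0,0],[0,0.39,0,0,0,0],[0.01,0.46,0,0,0,0],[0.01,0.54,0,0,0,0],[0.02,0.61,0,0,0,0],[0.02,0.69,0,0,0,0],[0.03,0.78,0,0,0,0]])

```text
clock: 27.22
eef_pos: [547.9, -59.1, 81.6]
eef_rot: [3.142, 0.0, -0.654]
wrist_force: [-0.4, 1.8, 2.2]
finger_gap: 21.9
```

```bash
python3 step.py 8 0.1 0
```

```text
t 27.2167 tmpl xy [-25.73 -26.9 ] off 1.1173012477942608 Fn_out 1.28 Ft 1.36 Fz 2.19 z 81.62 gap 21.9 cmd-meas [-0.05  0.03]
FROM MOMENT Fn_out 1.55 Ft 1.57
dn 0.1 dz 0.0
[[0.01, 0.07, 0.0, 0, 0, 0], [0.02, 0.15, 0.0, 0, 0, 0], [0.03, 0.23, 0.0, 0, 0, 0], [0.04, 0.3, 0.0, 0, 0, 0], [0.06, 0.38, 0.0, 0, 0, 0], [0.07, 0.45, 0.0, 0, 0, 0], [0.08, 0.53, 0.0, 0, 0, 0], [0.1, 0.61, 0.0, 0, 0, 0], [0.12, 0.68, 0.0, 0, 0, 0], [0.13, 0.76, 0.0, 0, 0, 0]]
end target tmpl [-30.24 -33.55] press 1.9480155475656336
```

Emit:
servo_tool(series=[[0.01,0.07,0,0,0,0],[0.02,0.15,0,0,0,0],[0.03,0.23,0,0,0,0],[0.04,0.3,0,0,0,0],[0.06,0.38,0,0,0,0],[0.07,0.45,0,0,0,0],[0.08,0.53,0,0,0,0],[0.1,0.61,0,0,0,0],[0.12,0.68,0,0,0,0],[0.13,0.76,0,0,0,0]])

```text
clock: 28.05
eef_pos: [544.3, -66.0, 81.7]
eef_rot: [3.142, -0.0, -0.654]
wrist_force: [-0.1, 1.1, 2.0]
finger_gap: 22.1
```

```bash
python3 step.py 8 0.15 0
```

```text
t 28.05 tmpl xy [-28.32 -34.18] off 0.9838944057061347 Fn_out 0.52 Ft 0.96 Fz 1.96 z 81.65 gap 22.1 cmd-meas [-0.09  0.06]
FROM MOMENT Fn_out 1.18 Ft 1.24
dn 0.15 dz 0.0
[[0.02, 0.08, 0.0, 0, 0, 0], [0.04, 0.15, 0.0, 0, 0, 0], [0.06, 0.22, 0.0, 0, 0, 0], [0.08, 0.29, 0.0, 0, 0, 0], [0.11, 0.37, 0.0, 0, 0, 0], [0.13, 0.45, 0.0, 0, 0, 0], [0.16, 0.51, 0.0, 0, 0, 0], [0.18, 0.59, 0.0, 0, 0, 0], [0.21, 0.66, 0.0, 0, 0, 0], [0.24, 0.73, 0.0, 0, 0, 0]]
end target tmpl [-32.09 -41.31] press 2.0980155475656335
```

```bash
python3 step.py 8 0.35 0.05 undo
```

```text
t 28.05 tmpl xy [-28.32 -34.18] off 0.9838944057061347 Fn_out 0.52 Ft 0.96 Fz 1.96 z 81.65 gap 22.1 cmd-meas [-2.63 -7.19]
FROM MOMENT Fn_out 1.18 Ft 1.24
dn 0.35 dz 0.05
[[0.03, 0.08, 0.0, 0, 0, 0], [0.05, 0.14, 0.0, 0, 0, 0], [0.07, 0.22, 0.0, 0, 0, 0], [0.09, 0.29, 0.0, 0, 0, 0], [0.12, 0.37, 0.0, 0, 0, 0], [0.14, 0.44, 0.0, 0, 0, 0], [0.17, 0.51, 0.0, 0, 0, 0], [0.2, 0.59, 0.0, 0, 0, 0], [0.22, 0.65, 0.0, 0, 0, 0], [0.25, 0.73, 0.01, 0, 0, 0]]
end target tmpl [-32.09 -41.31] press 2.2980155475656336
```

Emit:
servo_tool(series=[[0.03,0.08,0,0,0,0],[0.05,0.14,0,0,0,0],[0.07,0.22,0,0,0,0],[0.09,0.29,0,0,0,0],[0.12,0.37,0,0,0,0],[0.14,0.44,0,0,0,0],[0.17,0.51,0,0,0,0],[0.2,0.59,0,0,0,0],[0.22,0.65,0,0,0,0],[0.25,0.73,0.01,0,0,0]])

```text
clock: 28.88
eef_pos: [541.9, -73.3, 81.6]
eef_rot: [-3.142, -0.0, -0.654]
wrist_force: [-0.6, 2.1, 2.7]
finger_gap: 22.0
```

```bash
python3 step.py 8 0.2 0
```

```text
t 28.8833 tmpl xy [-29.74 -41.76] off 0.6135659309343384 Fn_out 1.2 Ft 1.84 Fz 2.75 z 81.58 gap 22.0 cmd-meas [-0.12  0.07]
FROM MOMENT Fn_out 1.4 Ft 1.49
dn 0.2 dz 0.0
[[0.03, 0.07, 0.0, 0, 0, 0], [0.06, 0.14, 0.0, 0, 0, 0], [0.09, 0.21, 0.0, 0, 0, 0], [0.13, 0.29, 0.0, 0, 0, 0], [0.16, 0.35, 0.0, 0, 0, 0], [0.19, 0.42, 0.0, 0, 0, 0], [0.22, 0.49, 0.0, 0, 0, 0], [0.26, 0.56, 0.0, 0, 0, 0], [0.3, 0.63, 0.0, 0, 0, 0], [0.33, 0.69, 0.0, 0, 0, 0]]
end target tmpl [-32.94 -49.24] press 2.498015547565634
```

Emit:
servo_tool(series=[[0.03,0.07,0,0,0,0],[0.06,0.14,0,0,0,0],[0.09,0.21,0,0,0,0],[0.13,0.29,0,0,0,0],[0.16,0.35,0,0,0,0],[0.19,0.42,0,0,0,0],[0.22,0.49,0,0,0,0],[0.26,0.56,0,0,0,0],[0.3,0.63,0,0,0,0],[0.33,0.69,0,0,0,0]])

```text
clock: 29.72
eef_pos: [540.3, -80.8, 81.6]
eef_rot: [3.142, 0.0, -0.654]
wrist_force: [-1.7, 0.9, 2.2]
finger_gap: 21.8
```

```bash
python3 step.py 8 0.2 0
```

```text
t 29.7167 tmpl xy [-30.32 -49.41] off 0.37112443845047594 Fn_out 1.87 Ft 0.6 Fz 2.15 z 81.55 gap 21.8 cmd-meas [-0.11  0.09]
FROM MOMENT Fn_out 1.43 Ft 1.55
dn 0.2 dz 0.0
[[0.04, 0.07, 0.0, 0, 0, 0], [0.08, 0.14, 0.0, 0, 0, 0], [0.12, 0.2, 0.0, 0, 0, 0], [0.16, 0.27, 0.0, 0, 0, 0], [0.2, 0.34, 0.0, 0, 0, 0], [0.24, 0.41, 0.0, 0, 0, 0], [0.28, 0.48, 0.0, 0, 0, 0], [0.32, 0.55, 0.0, 0, 0, 0], [0.37, 0.62, 0.0, 0, 0, 0], [0.41, 0.69, 0.0, 0, 0, 0]]
end target tmpl [-33.  -57.3] press 2.698015547565634
```

Emit:
servo_tool(series=[[0.04,0.07,0,0,0,0],[0.08,0.14,0,0,0,0],[0.12,0.2,0,0,0,0],[0.16,0.27,0,0,0,0],[0.2,0.34,0,0,0,0],[0.24,0.41,0,0,0,0],[0.28,0.48,0,0,0,0],[0.32,0.55,0,0,0,0],[0.37,0.62,0,0,0,0],[0.41,0.69,0,0,0,0]])

```text
clock: 30.55
eef_pos: [539.3, -88.7, 81.5]
eef_rot: [3.142, 0.0, -0.654]
wrist_force: [-1.3, 0.9, 2.3]
finger_gap: 21.9
```

```bash
python3 step.py 8 0.2 0
```

```text
t 30.55 tmpl xy [-30.21 -57.39] off 0.2104886616603956 Fn_out 1.42 Ft 0.72 Fz 2.26 z 81.52 gap 21.9 cmd-meas [-0.08  0.04]
FROM MOMENT Fn_out 1.22 Ft 1.87
dn 0.2 dz 0.0
[[0.04, 0.06, 0.0, 0, 0, 0], [0.08, 0.13, 0.0, 0, 0, 0], [0.12, 0.2, 0.0, 0, 0, 0], [0.16, 0.27, 0.0, 0, 0, 0], [0.2, 0.34, 0.0, 0, 0, 0], [0.25, 0.41, 0.0, 0, 0, 0], [0.29, 0.47, 0.0, 0, 0, 0], [0.33, 0.54, 0.0, 0, 0, 0], [0.37, 0.61, 0.0, 0, 0, 0], [0.41, 0.68, 0.0, 0, 0, 0]]
end target tmpl [-33.  -65.3] press 2.898015547565634
```

Emit:
servo_tool(series=[[0.04,0.06,0,0,0,0],[0.08,0.13,0,0,0,0],[0.12,0.2,0,0,0,0],[0.16,0.27,0,0,0,0],[0.2,0.34,0,0,0,0],[0.25,0.41,0,0,0,0],[0.29,0.47,0,0,0,0],[0.33,0.54,0,0,0,0],[0.37,0.61,0,0,0,0],[0.41,0.68,0,0,0,0]])

```text
clock: 31.38
eef_pos: [538.5, -96.6, 81.5]
eef_rot: [-3.142, -0.0, -0.654]
wrist_force: [-1.1, 0.9, 2.5]
finger_gap: 22.1
```

```bash
python3 step.py 8 0.2 0
```

```text
t 31.3833 tmpl xy [-29.98 -65.38] off -0.0205358328504488 Fn_out 1.18 Ft 0.79 Fz 2.52 z 81.53 gap 22.1 cmd-meas [-0.12  0.1 ]
FROM MOMENT Fn_out 1.09 Ft 1.68
dn 0.2 dz 0.0
[[0.04, 0.07, 0.0, 0, 0, 0], [0.08, 0.14, 0.0, 0, 0, 0], [0.13, 0.21, 0.0, 0, 0, 0], [0.17, 0.27, 0.0, 0, 0, 0], [0.21, 0.34, 0.0, 0, 0, 0], [0.25, 0.41, 0.0, 0, 0, 0], [0.29, 0.48, 0.0, 0, 0, 0], [0.33, 0.55, 0.0, 0, 0, 0], [0.37, 0.62, 0.0, 0, 0, 0], [0.42, 0.68, 0.0, 0, 0, 0]]
end target tmpl [-33.  -73.3] press 3.0980155475656344
```

Emit:
servo_tool(series=[[0.04,0.07,0,0,0,0],[0.08,0.14,0,0,0,0],[0.13,0.21,0,0,0,0],[0.17,0.27,0,0,0,0],[0.21,0.34,0,0,0,0],[0.25,0.41,0,0,0,0],[0.29,0.48,0,0,0,0],[0.33,0.55,0,0,0,0],[0.37,0.62,0,0,0,0],[0.42,0.68,0,0,0,0]])

```text
clock: 32.22
eef_pos: [537.7, -104.6, 81.5]
eef_rot: [3.142, 0.0, -0.654]
wrist_force: [-0.5, 1.4, 2.0]
finger_gap: 21.8
```

```bash
python3 step.py 4 0.3 0
python3 - <<'E'
from h import *
c=grab('wrist','w7.png')
im=c['pixels'][100:300,150:350]
cv2.imwrite('pics/w7c.png',cv2.resize(im,None,fx=3,fy=3,interpolation=cv2.INTER_CUBIC)[:,:,::-1])
E
python3 fit.py w7.png
```

```text
t 32.2167 tmpl xy [-29.74 -73.34] off -0.25667702428726 Fn_out 0.65 Ft 1.3 Fz 2.0 z 81.55 gap 21.8 cmd-meas [-0.09  0.07]
FROM MOMENT Fn_out 1.55 Ft 1.52
dn 0.3 dz 0.0
[[0.02, 0.04, 0.0, 0, 0, 0], [0.04, 0.07, 0.0, 0, 0, 0], [0.06, 0.1, 0.0, 0, 0, 0], [0.09, 0.14, 0.0, 0, 0, 0], [0.11, 0.17, 0.0, 0, 0, 0], [0.13, 0.2, 0.0, 0, 0, 0], [0.15, 0.24, 0.0, 0, 0, 0], [0.17, 0.27, 0.0, 0, 0, 0], [0.2, 0.3, 0.0, 0, 0, 0], [0.22, 0.34, 0.0, 0, 0, 0]]
end target tmpl [-33.  -77.3] press 3.398015547565634
[ 5.77497500e+02 -3.54764568e+01 -1.29529316e-01] 227 0.5396286132048103
```

View pics/w7c.png

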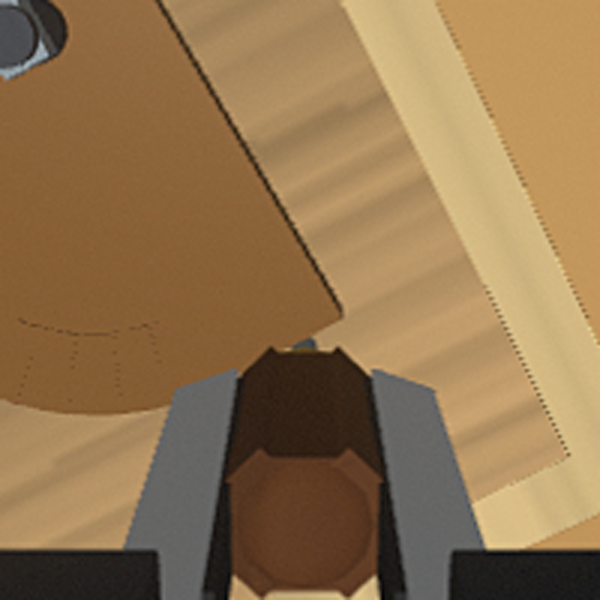

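Emit:
servo_tool(series=[[0.02,0.04,0,0,0,0],[0.04,0.07,0,0,0,0],[0.06,0.1,0,0,0,0],[0.09,0.14,0,0,0,0],[0.11,0.17,0,0,0,0],[0.13,0.2,0,0,0,0],[0.15,0.24,0,0,0,0],[0.17,0.27,0,0,0,0],[0.2,0.3,0,0,0,0],[0.22,0.34,0,0,0,0]])

```text
clock: 33.1
eef_pos: [537.4, -108.6, 81.6]
eef_rot: [-3.142, -0.0, -0.654]
wrist_force: [-2.2, 1.0, 1.6]
finger_gap: 22.1
```

```bash
python3 step.py
```

```text
t 33.1 tmpl xy [-29.47 -77.35] off -0.5331422335326934 Fn_out 2.28 Ft 0.71 Fz 1.62 z 81.56 gap 22.1 cmd-meas [-0.14  0.04]
FROM MOMENT Fn_out 1.45 Ft 1.2
```

Emit:
servo_tool(series=[[0,0,-0.1,0,0,0],[0,0,-0.4,0,0,0],[0,0,-1,0,0,0],[0,0,-2,0,0,0],[0,0,-3.5,0,0,0],[0,0,-5,0,0,0],[0,0,-7,0,0,0],[0,0,-9,0,0,0],[0,0,-10.5,0,0,0],[0,0,-11,0,0,0]])

```text
clock: 33.93
eef_pos: [538.2, -108.7, 195.0]
eef_rot: [-3.14, -0.004, -0.654]
wrist_force: [-0.1, 0.8, -0.9]
finger_gap: 21.7
```

Run:
```python
from h import *
s=read_state(); print(s['clock'],s['eef_pos'],s['eef_rot'],s['wrist_force'],s['finger_gap'],s['moment'])
y=s['eef_rot'][2]; d=np.array([414.4,-344.6])-s['eef_pos'][:2]; print(d@[np.cos(y),np.sin(y)],d@[np.sin(y),-np.cos(y)])
```

```text
33.9333 [ 538.21618743 -108.73335326  194.95847197] [-3.13991417 -0.00413475 -0.65416793] [-0.07030529  0.7587584  -0.92506383] 21.683381194088494 [0.03278717 0.03393634 0.10593659]
45.26976254206454 262.51508892786336
```

Emit:
servo_tool(series=[[0.2,1,0,0,0,0],[0.6,3.5,0,0,0,0],[1.1,6.5,0,0,0,0],[1.7,10,0,0,0,0],[2.3,13.5,0,0,0,0],[2.9,17,0,0,0,0],[3.5,20.5,0,0,0,0],[4,23.5,0,0,0,0],[4.4,25.7,0,0,0,0],[4.5,26.2,0,0,0,0]], grip_force=15)

```text
clock: 34.77
eef_pos: [411.2, -346.5, 190.5]
eef_rot: [3.141, 0.002, -0.657]
wrist_force: [-0.5, -0.3, -1.2]
finger_gap: 21.8
```

Emit:
servo_tool(series=[[0,0,0,0,0,0],[0,0,0,0,0,0],[0,0,0,0,0,0],[0,0,0,0,0,0],[0,0,0,0,0,0],[0,0,0,0,0,0],[0,0,0,0,0,0],[0,0,0,0,0,0],[0,0,0,0,0,0],[0,0,0,0,0,0]])

```text
clock: 35.6
eef_pos: [413.7, -343.8, 191.5]
eef_rot: [3.142, 0.0, -0.654]
wrist_force: [-0.5, -0.2, -0.2]
finger_gap: 22.1
```

Run:
```python
from h import *
np.set_printoptions(precision=2,suppress=True)
c=grab('wrist','w8.png'); s=read_state(); print(s['clock'],s['eef_pos'],s['eef_rot'],s['wrist_force'],s['finger_gap'])
p=s['eef_pos']
print('pred tip',proj(c,[[*p[:2],p[2]-52],[414.6,-344.7,46]]))
im=c['pixels'][100:300,150:350]
cv2.imwrite('pics/w8c.png',cv2.resize(im,None,fx=3,fy=3,interpolation=cv2.INTER_CUBIC)[:,:,::-1])
```

```text
35.65 [ 413.65 -343.8   191.53] [-3.14  0.   -0.65] [ 0.57  1.14 -0.86] 21.54072249053763
pred tip [[250.42 207.76]
 [250.66 175.24]]
```

View pics/w8c.png

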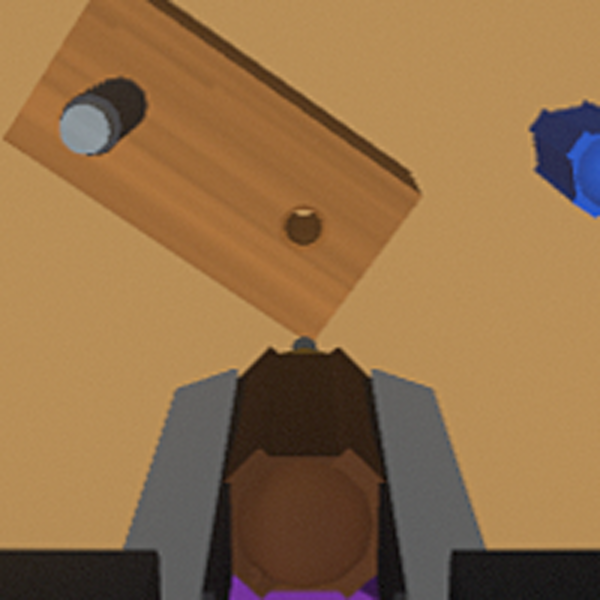

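Emit:
servo_tool(series=[[0.05,0,0.5,0,0.01,0],[0.1,0,1.5,0,0.02,0],[0.15,0,2.5,0,0.03,0],[0.2,0,3.5,0,0.04,0],[0.23,0.01,4.5,0,0.05,0],[0.23,0.01,5.5,0,0.05,0],[0.23,0.01,6.5,0,0.05,0],[0.23,0.01,7.5,0,0.05,0],[0.23,0.01,8,0,0.05,0],[0.23,0.01,8,0,0.05,0]])

```text
clock: 36.48
eef_pos: [415.0, -345.0, 110.2]
eef_rot: [-3.141, -0.048, -0.654]
wrist_force: [-0.1, -0.0, -0.6]
finger_gap: 22.2
```

Run:
```python
from h import *
np.set_printoptions(precision=2,suppress=True)
c=grab('wrist','w9.png'); s=read_state(); print(s['clock'],s['eef_pos'],s['eef_rot'],s['wrist_force'],s['finger_gap'])
z=s['eef_pos'][2]-51.6
print('tip z',z,'pred hole/tip',proj(c,[[414.6,-344.7,46],[414.6,-344.7,z],[414.6,-344.7,z+36]]))
im=c['pixels'][100:300,150:350]
cv2.imwrite('pics/w9c.png',cv2.resize(im,None,fx=3,fy=3,interpolation=cv2.INTER_CUBIC)[:,:,::-1])
c=grab('scene','s9.png'); im=c['pixels'][200:330,80:240]
cv2.imwrite('pics/s9c.png',cv2.resize(im,None,fx=4,fy=4,interpolation=cv2.INTER_CUBIC)[:,:,::-1])
```

```text
36.5333 [ 415.33 -345.18  111.05] [-3.14 -0.05 -0.65] [-0.07  0.02  0.07] 21.845234356088184
tip z 59.44789492855016 pred hole/tip [[250.52 207.05]
 [250.5  212.29]
 [250.44 229.57]]
```

View pics/w9c.png

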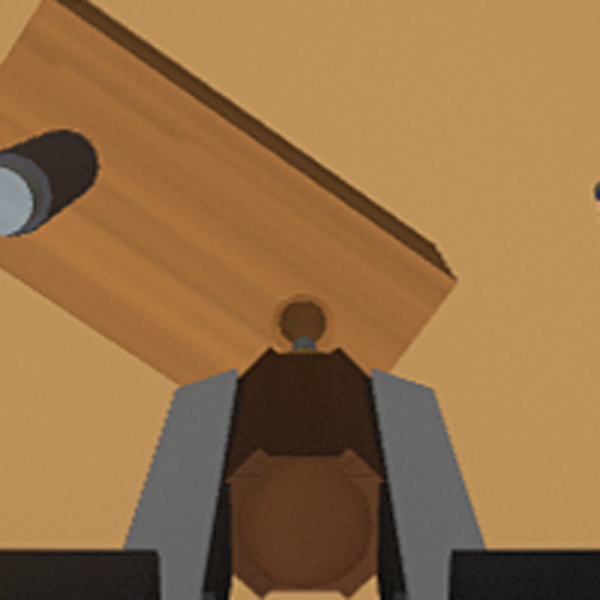

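View pics/s9c.png

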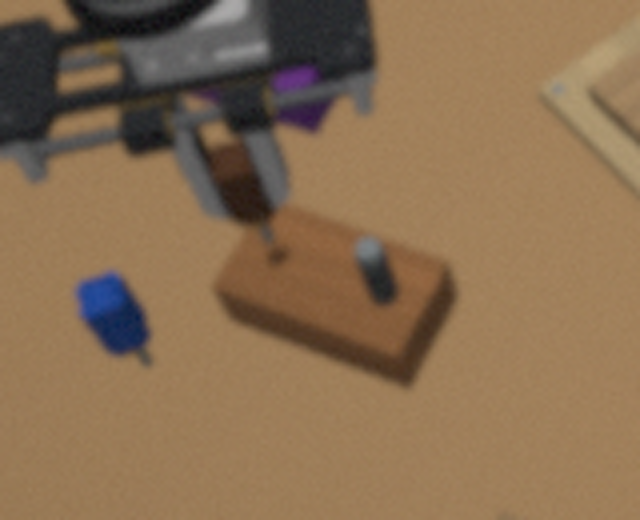

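Emit:
servo_tool(series=[[-0.02,0,0.4,0,0,0],[-0.04,0,0.8,0,0,0],[-0.06,0,1.2,0,0,0],[-0.08,0,1.6,0,0,0],[-0.1,0,2,0,0,0],[-0.12,0,2.4,0,0,0],[-0.14,0,2.8,0,0,0],[-0.16,0,3.3,0,0,0],[-0.19,0,3.8,0,0,0],[-0.21,0,4.2,0,0,0]])

```text
clock: 37.42
eef_pos: [415.3, -345.2, 68.8]
eef_rot: [-3.142, -0.05, -0.654]
wrist_force: [0.3, -0.3, -0.9]
finger_gap: 21.9
```

Emit:
servo_tool(series=[[0,0,0.05,0,0,0],[0,0,0.1,0,0,0],[-0.01,0,0.15,0,0,0],[-0.01,0,0.2,0,0,0],[-0.01,0,0.25,0,0,0],[-0.02,0,0.3,0,0,0],[-0.02,0,0.35,0,0,0],[-0.02,0,0.4,0,0,0],[-0.02,0,0.4,0,0,0],[-0.02,0,0.4,0,0,0]])

```text
clock: 38.25
eef_pos: [415.4, -345.3, 65.5]
eef_rot: [3.142, -0.05, -0.654]
wrist_force: [-0.0, 0.9, -0.8]
finger_gap: 21.6
```

Free entry, no side force. Continue to the seat slowly.

Emit:
servo_tool(series=[[0,0,0.04,0,0,0],[0,0,0.08,0,0,0],[-0.01,0,0.12,0,0,0],[-0.01,0,0.16,0,0,0],[-0.01,0,0.2,0,0,0],[-0.01,0,0.24,0,0,0],[-0.02,0,0.28,0,0,0],[-0.02,0,0.32,0,0,0],[-0.02,0,0.36,0,0,0],[-0.02,0,0.36,0,0,0]])

```text
clock: 39.08
eef_pos: [415.4, -345.3, 62.2]
eef_rot: [3.142, -0.05, -0.654]
wrist_force: [-1.6, 1.6, 3.9]
finger_gap: 21.9
```

Emit:
servo_tool(series=[[0,0,0,0,0,0],[0,0,0,0,0,0],[0,0,0,0,0,0],[0,0,0,0,0,0],[0,0,0,0,0,0],[0,0,0,0,0,0],[0,0,0,0,0,0],[0,0,0,0,0,0],[0,0,0,0,0,0],[0,0,0,0,0,0]], gripper=5)

```text
clock: 39.92
eef_pos: [415.4, -345.3, 61.9]
eef_rot: [-3.142, -0.05, -0.654]
wrist_force: [0.1, -0.3, 1.0]
finger_gap: 49.8
```

Emit:
servo_tool(series=[[0,0,-0.5,0,0,0],[0.05,0,-1.5,0,0,0],[0.1,0,-2.7,0,0,0],[0.2,0,-4,0,0,0],[0.3,0,-5.5,0,0,0],[0.35,0,-7,0,0,0],[0.4,0,-8.5,0,0,0],[0.5,0,-10,0,0,0],[0.5,0,-11,0,0,0],[0.5,0,-11,0,0,0]])

```text
clock: 40.75
eef_pos: [415.6, -345.5, 174.7]
eef_rot: [3.141, -0.054, -0.654]
wrist_force: [-0.9, 0.1, 1.0]
finger_gap: 50.2
```

Run:
```python
from h import *
np.set_printoptions(precision=2,suppress=True)
c=grab('wrist','w10.png'); s=read_state(); print(s['clock'],s['eef_pos'],s['eef_rot'],s['wrist_force'],s['finger_gap'])
im=c['pixels'][100:300,150:350]
print(proj(c,[[414.6,-344.7,104],[414.6,-344.7,46]]))
cv2.imwrite('pics/w10c.png',cv2.resize(im,None,fx=3,fy=3,interpolation=cv2.INTER_CUBIC)[:,:,::-1])
c=grab('scene','s10.png'); im=c['pixels'][200:330,80:240]
print(proj(c,[[414.6,-344.7,108]])) 
cv2.imwrite('pics/s10c.png',cv2.resize(im,None,fx=4,fy=4,interpolation=cv2.INTER_CUBIC)[:,:,::-1])
```

```text
40.8 [ 415.23 -345.21  173.09] [ 3.14 -0.05 -0.65] [-0.27  0.04 -1.35] 50.12211595311194
[[250.34 206.22]
 [250.39 189.49]]
[[142.21 250.52]]
```

View pics/w10c.png

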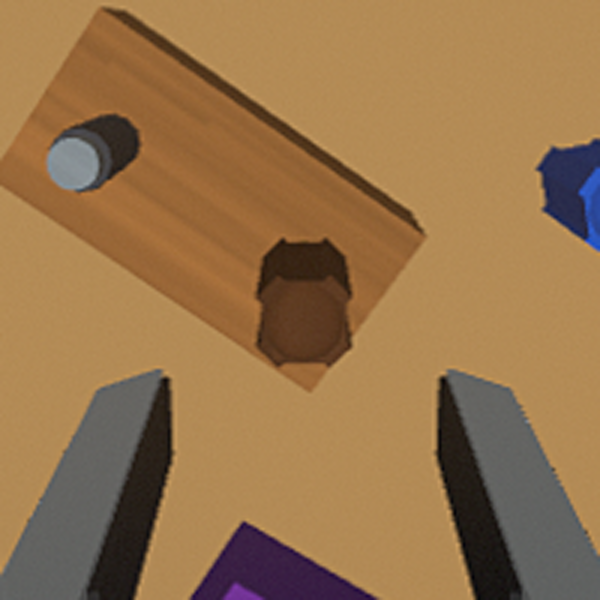

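View pics/s10c.png

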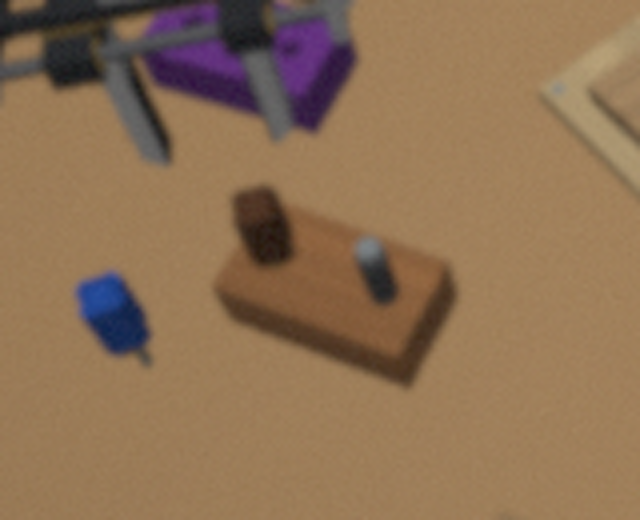

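Run:
```python
import cv2,numpy as np
a=cv2.imread('pics/scene0.png')[200:330,80:240]; b=cv2.imread('pics/s10.png')[200:330,80:240]
f=lambda x:cv2.resize(x[30:85,30:110],None,fx=5,fy=5,interpolation=cv2.INTER_CUBIC)
cv2.imwrite('pics/cmp.png',np.hstack([f(a),f(b)]))
for x in (a,b):
    m=(x.max(2)<75)[30:85,30:75]; ys,xs=np.nonzero(m); print(m.sum(),xs.mean(),ys.mean(),ys.min(),ys.max())
```

```text
174 31.419540229885058 30.908045977011493 0 54
168 31.148809523809526 26.13095238095238 0 54
```

View pics/cmp.png

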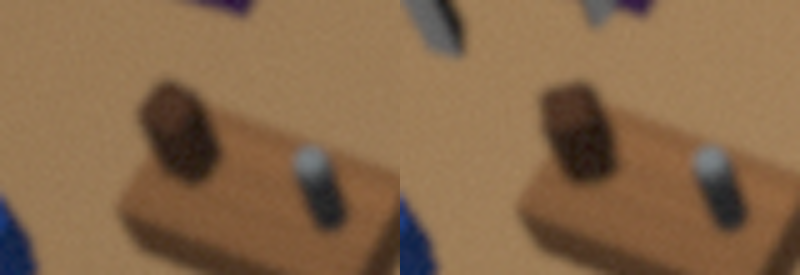

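```bash
python3 -c "
from cell import sign_off,read_state
print(read_state()['clock']); print(sign_off())"
```

```text
40.85
the job is handed in; nothing more can be done
None
```

I drew the awl, scribed the line in one unbroken stroke from the narrow end to the wide end, and stood the awl back in its own hole. I handed the job in at 40.9 s; no verdict was reported.

- **Stroke:** It ran from about template y = +77 to -77 mm, so it starts and stops about 7 mm from the ends. The readings at the end of each step showed about 1 to 2.5 N on the template edge. The load on the pine was about 2.5 to 4 N, with peaks near 5.7 N at touchdown and at first contact with the edge.
- **Weak spots:** The edge force dipped to about 0.7 N near y = +47 and y = -4 mm. The single-sample wrist force and the moment-based estimate disagreed by up to about 1.7 N, within sensor noise. I relied on the moment-based estimate.
- **Awl:** It tilted about 0.05 rad in the grip during the stroke; I corrected this before putting it back.
- **Last checks:**
  - The awl stands upright at the same height in the scene camera as at the start. Only its yaw has changed.
  - Its top is within about 1 mm of the hole axis in the wrist view.
  - The punch is unmoved, and the open gripper is well clear of everything.
- **Not checked:** I did not re-measure the try square and offcut afterwards, but the arm never went near them. The last template fit differed from the earlier ones by about 0.5 mm and 0.006 rad. That fit was poorer because the awl hid part of the edge.

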